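Beakers on the drying warmer

ROBOT

A 6-joint arm with a two-finger parallel gripper is mounted at the origin on the work surface. World frame = base frame: x ahead of the robot, y to its left, z up, the work surface at z = 0. Lengths are in m, angles in degrees, forces in N, time in s.
With the tool pointing down it reaches from about 0.3 to 0.75 m from the base axis. Payload 8.5 kg.
Tool frame: the origin (TCP) lies at the very end of the fingers, on their centre line; the grasp point (between the pads) lies 19 mm behind it; z points along the fingers, y is the line along which they close (so a half turn about z gives the same grasp; the last joint's range is limited). The gripper opens to 85 mm and grips with 20 to 120 N. Pads are 22 mm wide; open, the fingers measure 114 mm over their backs; the gripper's body (76 mm by 85 mm) begins 54 mm behind the grasp point. The pads swing forward as they close: fully open they stand 13 mm farther back than shut.
Start: joints at [-82.981, 21.807, 74.336, -0, 83.858, -12.336], TCP at [0.182, -0.519, 0.231] pointing down, gripper open.
Joint ranges: [-178.18, 178.18], [-50.72, 133.34], [12.68, 142.11], [-81.47, 261.47], [9.98, 163.14], [-165.26, 165.26]. Speed limits (degrees/s): [136.94, 136.94, 180, 180, 180, 180].

INTERFACE

Orientations are given as a 3x3 rotation matrix whose columns are the frame's x, y, z axes.
In Python, from rig import env gives the robot as it stands.
- The arm moves only by the tool move_arm, never from a script. Its argument "plan" is a list of rows, each a list of 7 numbers: the turn, a rotation vector about the tool's x, y, z in degrees, then the shift along the tool's x, y, z in cm, then the gripper command: -1 is shut, 1 is fully open, values between are in proportion. In form: [[ax, ay, az, tx, ty, tz, jaw], ...]. A call has 1 to 5 rows; each row is the pose to reach, as a shift and turn from the pose commanded when the call began, along the tool's axes at that moment; what a row does not reach only later rows make up. A row lasts 1/10 s, in which the tool goes at most 50 mm and 8.59 degrees, less where a joint would pass 70% of its speed; a pose out of reach is approached as far as the arm can. A call with a gripper value outside its range is refused whole. The fingers move at their own pace and stop on an object; "squeeze" is the grip in N (left out, the last holds). Time passes only in rows, so rows that repeat a pose let the fingers close. It gives the time, the measured TCP pose, the force, the opening and the grip force at its end, in the units of the state.
- env.observe(): the state, without advancing time (a new reading comes with each control period).
- env.get_image(name): name is "scene" or "side" or "wrist"; returns a dict with "color" (384x512x3 uint8, red, green, blue), "fov_y" (degrees; the focal length in pixels is half the picture's height over the tangent of half this angle, whatever the lens; pixels are square), "cx", "cy" (the principal point, pixels), "R" (3x3) and "t" (3): a world point X has camera coordinates R X + t. Camera axes: x right, y down, z forward; pixel columns grow to the right and rows downward; lengths in m; the calibration is good to about 2 mm. The wrist camera is an equidistant fisheye: a pixel r from the principal point sees the ray r / f radians off the axis. A picture is of the moment at which its call begins. There is no depth.
- env.close_job(): hands the job in; it is judged then, once.
Trained networks look in a picture, given as the dict that the camera call returned (one of the last four; its "shot" number tells which), for a name from the list of things; names that differ only in an ending like _2 or _b are one class to them, and where a whole thing is asked for, a point or a joint stands for the part that bears it (a point fixed in the world has none). Each returns a list of dicts, best first, with "conf" (0 to 1); they miss things now and then, are a little off and sometimes report something else, mostly with a low value. They report only what shows in the picture. A call takes as long as a camera call. They do not tell look-alikes from the thing itself.
- env.outline_of(target, picture): "mask" (384x512 bool, what is visible of it) and "bbox" ([centre column, centre row, width, height] in pixels, round what is visible of it).
- env.tip_of(target, picture): "pixel" ([column, row] in pixels: a listed point, or the origin of a listed thing).
The state is a dict: "time_s": time; "q": joint angles; "qvel": joint speeds; "joint_efforts": joint torques, N m; "position": TCP position; "tool_rot": TCP orientation; "ft_force": force on the tool from outside, world axes, zero at the start; "wrist_torque": the same for the moment, N m; "grip_width": finger opening in m; "gripper_force": force on a finger pad.
Only numpy, scipy, OpenCV 4.12 (cv2) and the standard library are available. Lean on these libraries where they do the work, as an engineer would, in place of code of your own. Each camera call takes 0.05 s, during which the arm holds its last target. There are 200 camera calls.

TASK

Put the copper and the brass beaker upside down over the two free drying pegs of the warmer, one on each, set down gently with the rim resting all round on the peg's steel disc. When both are on, turn the heat dial to the wide red mark. Leave the grey beaker that is already drying, and everything else on the bench, where it is.

Things in the scene. Friction and masses are not known exactly. Their poses are not given: they have to be found in the camera images.
- beaker_a: Copper open-topped straight cylindrical beaker, 100 mm high, 60 mm outside diameter, 3 mm wall, 4 mm bottom, about 0.16 kg; starts lying on its side on a cradle. Origin: centre of the outside of its bottom; z axis runs from the bottom towards the open mouth.
- beaker_b: Brass open-topped straight cylindrical beaker, 100 mm high, 60 mm outside diameter, 3 mm wall, 4 mm bottom, about 0.16 kg; starts lying on its side on a cradle. Origin and axes as for beaker_a.
- beaker_a_mouth (a point): centre of the copper beaker's mouth, 100 mm along its z axis
- beaker_b_mouth (a point): centre of the brass beaker's mouth, 100 mm along its z axis
- beaker_c: Grey aluminium open-topped straight cylindrical beaker, 100 mm high, 60 mm outside diameter, 3 mm wall, 4 mm bottom, about 0.16 kg, already drying upside down on peg_c; to be left alone. Origin and axes as for beaker_a (its z points down).
- peg_a: Free drying peg fixed on the warmer: pale wooden peg 40 mm in diameter with a cone-shaped tip (16 mm across at the top), tip 74 mm above the origin, on a steel disc 80 mm in diameter and 6 mm thick on which a beaker's rim rests. Origin: centre of the disc's underside (about 22 mm above the bench), z up.
- peg_b: Free drying peg fixed on the warmer: pale wooden peg 40 mm in diameter with a cone-shaped tip (16 mm across at the top), tip 74 mm above the origin, on a steel disc 80 mm in diameter and 6 mm thick on which a beaker's rim rests. Origin: centre of the disc's underside (about 22 mm above the bench), z up.
- peg_c: Occupied (by the grey beaker) drying peg fixed on the warmer: pale wooden peg 40 mm in diameter with a cone-shaped tip (16 mm across at the top), tip 74 mm above the origin, on a steel disc 80 mm in diameter and 6 mm thick on which a beaker's rim rests. Origin: centre of the disc's underside (about 22 mm above the bench), z up.
- warmer: Bench drying warmer, a fixed low grey plate 130 mm deep (x) and 460 mm long (y), 22 mm high, with three pegs in a row along its y axis, 113 mm apart, and a green control box (120 x 95 mm, top 80 mm above the bench) at its -y end, with the dial on top. Origin: centre of its underside; -x is its front, on the robot's side.
- dial (a joint): Heat dial, rad: 0 = off (white pointer line at the warmer's front, -x), growing clockwise seen from above, stops at 0 and 1.95. Marks on the box at 0, 0.65, 1.3 and 1.95; the wide red mark is the one at 1.3. Light friction holds it.
- dial_grip (a point): On the dial's axis, at the height to grip: 30 mm above the control box's top. The dial is a black disc 48 mm across, 9 mm high with an upright bar grip 46 mm long and 13 mm wide across its diameter, whose top is 39 mm above the box; at dial = 0 the bar lies along the warmer's x axis. The point turns with the dial (the bar lies along its own x axis, the pointer end at -x).
- cradle_a: Fixed wooden cradle under the copper beaker: base 64 x 48 x 6 mm with two dowels along its x axis that keep the beaker from rolling (beaker axis 38.6 mm above the bench). Origin: centre of underside.
- cradle_b: Fixed wooden cradle under the brass beaker: base 64 x 48 x 6 mm with two dowels along its x axis that keep the beaker from rolling (beaker axis 38.6 mm above the bench). Origin: centre of underside.
- dish: Bystander: embossed copper dish, 96 mm across, 14 mm high, flat on the bench. Origin at underside centre.
- hammer: Bystander: hammer 200 mm long, lying on the bench along its x axis. Origin near its middle.
- jar: Bystander: amber jar, 64 mm across, 80 mm high. Origin at underside centre.
- tin: Bystander: red tin, 70 mm across, 100 mm high. Origin at underside centre.
- flask: Bystander: green bottle, 52 mm across, 100 mm high, between the two cradles. Origin at underside centre.
- bowl: Bystander: steel bowl, 100 mm across, 50 mm high, beyond the warmer. Origin at underside centre.
- punch_block: Bystander, fixed: dark wooden block 120 (x) x 180 (y) x 75 mm full of steel punches reaching 161 mm above the bench. Origin at underside centre.
Not all that is in view belongs to the job. What is shaped like the beaker_a but blue or purple is not meant.

How it is judged (in metres and radians):
On the way, in this order (a step that is already met when the one before it is completed fails the run):
1. both beakers stand upside down on the two free pegs, released ((((horizontal distance between each of beaker_a, beaker_a_mouth and peg_a below 0.012 m and z of beaker_a_mouth in the frame of peg_a below 0.011 m and z of beaker_a in the frame of peg_a above 0.1 m) and (horizontal distance between each of beaker_b, beaker_b_mouth and peg_b below 0.012 m and z of beaker_b_mouth in the frame of peg_b below 0.011 m and z of beaker_b in the frame of peg_b above 0.1 m)) or ((horizontal distance between each of beaker_a, beaker_a_mouth and peg_b below 0.012 m and z of beaker_a_mouth in the frame of peg_b below 0.011 m and z of beaker_a in the frame of peg_b above 0.1 m) and (horizontal distance between each of beaker_b, beaker_b_mouth and peg_a below 0.012 m and z of beaker_b_mouth in the frame of peg_a below 0.011 m and z of beaker_b in the frame of peg_a above 0.1 m))) and contact force between the fingers and beaker_a below 0.2 N and contact force between the fingers and beaker_b below 0.2 N and linear speed of each of beaker_a, beaker_b below 0.02 m/s), for 0.2 s.
2. the dial is turned to the red mark (value of joint dial between 1.1 and 1.5 rad), for 0.2 s.
At the end, for the whole second after the job is handed in: The copper and the brass beaker stand mouth down at rest, one on each free peg (axis within 12 mm of the peg's, rim within 5 mm of the steel disc), and the dial points at the red mark (1.3 rad, within 0.2 rad) (all of step 2 and (((horizontal distance between each of beaker_a, beaker_a_mouth and peg_a below 0.012 m and z of beaker_a_mouth in the frame of peg_a below 0.011 m and z of beaker_a in the frame of peg_a above 0.1 m) and (horizontal distance between each of beaker_b, beaker_b_mouth and peg_b below 0.012 m and z of beaker_b_mouth in the frame of peg_b below 0.011 m and z of beaker_b in the frame of peg_b above 0.1 m)) or ((horizontal distance between each of beaker_a, beaker_a_mouth and peg_b below 0.012 m and z of beaker_a_mouth in the frame of peg_b below 0.011 m and z of beaker_a in the frame of peg_b above 0.1 m) and (horizontal distance between each of beaker_b, beaker_b_mouth and peg_a below 0.012 m and z of beaker_b_mouth in the frame of peg_a below 0.011 m and z of beaker_b in the frame of peg_a above 0.1 m))) and linear speed of each of beaker_a, beaker_b below 0.02 m/s); the robot touches nothing.
It fails at once if a bystander (dish, hammer, jar, tin, bowl, bottle) pushed more than 25 mm (distance of any of dish, hammer, jar, tin, bowl, flask from where it was at the start of the episode above 0.025 m).
It fails at once if the beaker that is already drying moved by more than 12 mm (distance of beaker_c from where it was at the start of the episode above 0.012 m).
It fails at once if a beaker dropped onto a peg (faster than 0.5 m/s in the last 60 mm) ((horizontal distance between beaker_a and peg_a below 0.03 m and z of beaker_a_mouth in the frame of peg_a below 0.066 m and linear speed of beaker_a above 0.5 m/s) or (horizontal distance between beaker_a and peg_b below 0.03 m and z of beaker_a_mouth in the frame of peg_b below 0.066 m and linear speed of beaker_a above 0.5 m/s) or (horizontal distance between beaker_b and peg_a below 0.03 m and z of beaker_b_mouth in the frame of peg_a below 0.066 m and linear speed of beaker_b above 0.5 m/s) or (horizontal distance between beaker_b and peg_b below 0.03 m and z of beaker_b_mouth in the frame of peg_b below 0.066 m and linear speed of beaker_b above 0.5 m/s)).
It also fails if it takes over 72 s, if anything falls off the work surface, if the arm or the gripper's body presses on something with over 40 N, if the wrist force passes 120 N, or if a joint passes its speed limit or range.

## Working session

There is one attempt and no reset: what is moved stays moved. The work goes in short steps, Python scripts to look and compute and a tool call to move; the robot and the scene stay as the last step left them, time stands still between calls to the robot, and variables do not carry over. Pictures are saved under pics/ and viewed, at most 10 in all, crops included, and the job is handed in when it is done.

Besides the shell and the picture viewer there is one more tool, called after "Request:" by a JSON object that holds its "op" and its "data". move_arm: Moves the arm, as the interface text tells. Its arguments: {"type":"object","properties":{"plan":{"type":"array"},"squeeze":{"type":"number"}},"required":["plan"]}

```bash
mkdir -p pics; ls
cat > h.py <<'E'
import numpy as np, cv2
from rig import env
def f(p): return 192/np.tan(np.radians(p["fov_y"])/2)
def ray(p,uv):
    d=np.array([(uv[0]-p["cx"])/f(p),(uv[1]-p["cy"])/f(p),1.0])
    R=np.array(p["R"]);t=np.array(p["t"]); return -R.T@t, R.T@d
def at_z(p,uv,z):
    o,d=ray(p,uv); return o+d*(z-o[2])/d[2]
def proj(p,X):
    c=np.array(p["R"])@np.array(X)+np.array(p["t"]); return np.array([p["cx"]+f(p)*c[0]/c[2],p["cy"]+f(p)*c[1]/c[2]])
def save(p,n,box=None,s=1):
    im=p["color"][:,:,::-1]
    if box: im=im[box[1]:box[3],box[0]:box[2]]
    cv2.imwrite("pics/"+n,cv2.resize(im,None,fx=s,fy=s,interpolation=cv2.INTER_CUBIC))
E
python3 - <<'E'
from h import *
np.set_printoptions(precision=4,suppress=True)
ps={n:env.get_image(n) for n in("scene","side")}
for n,p in ps.items():
    save(p,n+"0.png",s=1.5); print(n,p["fov_y"],-np.array(p["R"]).T@p["t"],np.array(p["R"])[2])
    for k in["beaker_a","beaker_c","peg_a","warmer","dial_grip","cradle_a","flask","beaker_a_mouth","punch_block","dish","jar","tin","bowl","hammer"]:
        print(k,[(np.round(d["pixel"]).tolist(),round(d["conf"],2)) for d in env.tip_of(k,p)[:5]])
E
```

```text
pics
scene 57.84098467409097 [1.2118 0.3032 0.796 ] [-0.6607 -0.3007 -0.6878]
beaker_a [([318.0, 236.0], 0.94), ([207.0, 168.0], 0.69), ([334.0, 190.0], 0.66), ([365.0, 181.0], 0.63), ([362.0, 222.0], 0.57)]
beaker_c [([318.0, 236.0], 0.94), ([207.0, 168.0], 0.69), ([334.0, 190.0], 0.66), ([365.0, 181.0], 0.63), ([362.0, 222.0], 0.57)]
peg_a [([275.0, 245.0], 0.96), ([239.0, 234.0], 0.9), ([314.0, 263.0], 0.71)]
warmer [([257.0, 242.0], 0.74), ([228.0, 169.0], 0.72)]
dial_grip [([205.0, 201.0], 0.56)]
cradle_a [([360.0, 226.0], 0.7), ([345.0, 219.0], 0.64), ([216.0, 174.0], 0.38), ([149.0, 162.0], 0.37)]
flask [([275.0, 199.0], 0.91), ([216.0, 173.0], 0.67)]
beaker_a_mouth [([336.0, 203.0], 0.97), ([323.0, 170.0], 0.82), ([393.0, 196.0], 0.68)]
punch_block [([414.0, 282.0], 0.79), ([314.0, 266.0], 0.59), ([129.0, 198.0], 0.52)]
dish [([400.0, 231.0], 0.79), ([254.0, 248.0], 0.7), ([181.0, 264.0], 0.24)]
jar [([149.0, 163.0], 0.62), ([316.0, 237.0], 0.5)]
tin [([130.0, 198.0], 0.68)]
bowl [([180.0, 266.0], 0.96), ([273.0, 197.0], 0.39)]
hammer [([187.0, 145.0], 0.94)]
side 46.50828032766532 [-0.1198 -0.9647  1.2624] [ 0.3918  0.5754 -0.718 ]
beaker_a [([249.0, 149.0], 0.75), ([200.0, 170.0], 0.65), ([161.0, 193.0], 0.53)]
beaker_c [([249.0, 149.0], 0.75), ([200.0, 170.0], 0.65), ([161.0, 193.0], 0.53)]
peg_a [([280.0, 194.0], 0.7), ([264.0, 181.0], 0.66), ([246.0, 167.0], 0.45)]
warmer [([275.0, 194.0], 0.58)]
dial_grip [([302.0, 201.0], 0.48)]
cradle_a []
flask [([280.0, 196.0], 0.52), ([231.0, 222.0], 0.46)]
beaker_a_mouth [([157.0, 180.0], 0.51), ([205.0, 186.0], 0.4)]
punch_block [([209.0, 145.0], 0.54)]
dish []
jar [([324.0, 297.0], 0.76)]
tin [([351.0, 267.0], 0.92)]
bowl [([326.0, 202.0], 0.62)]
hammer [([278.0, 315.0], 0.61)]
```

View pics/scene0.png

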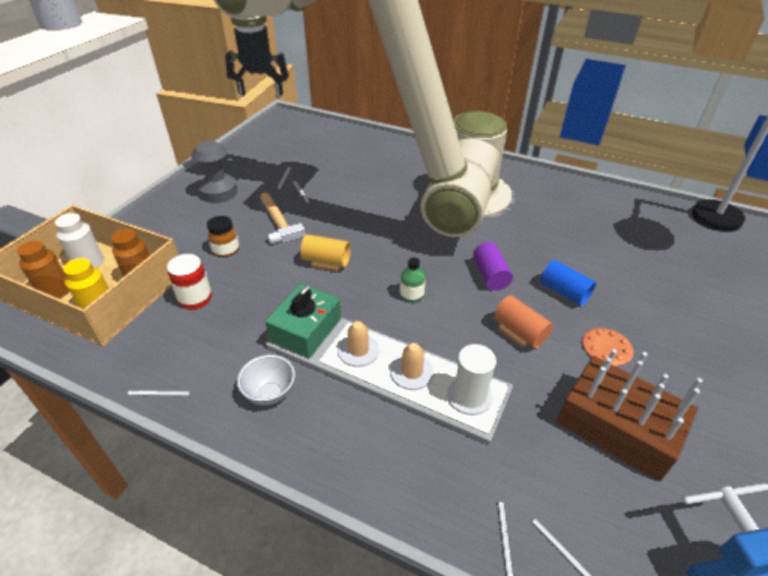

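View pics/side0.png

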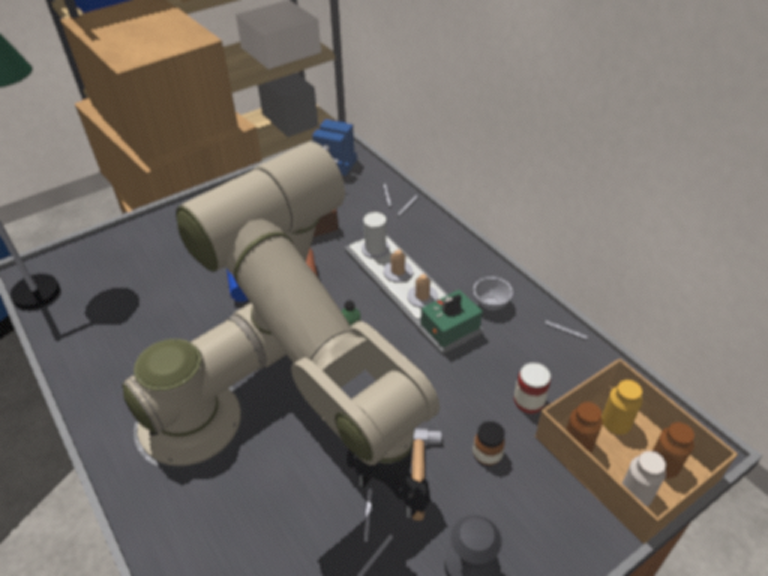

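The copper beaker is at scene px (349,215), orange with a cradle under it. The brass beaker is at (217,168). The look-alikes are the purple (328,177), the blue (379,188), the grey one on its peg (317,250), and the copper dish (406,231). Free pegs are at about (239,230) and (275,243), and the dial is at (203,203). I choose (349,215) and (217,168), and will check both in a close crop.

Run:
```python
from h import *
np.set_printoptions(precision=4,suppress=True)
p=env.get_image("scene")
im=p["color"][:,:,::-1]
a=cv2.resize(im[190:240,310:390],None,fx=5,fy=5,interpolation=cv2.INTER_CUBIC)
b=cv2.resize(im[145:195,180:260],None,fx=5,fy=5,interpolation=cv2.INTER_CUBIC)
cc=cv2.resize(im[185:285,160:360],None,fx=4,fy=4,interpolation=cv2.INTER_CUBIC)[:340]
cv2.imwrite("pics/crop.png",np.vstack([np.hstack([a,b]),cc]))
for z,k,u in[(28+.0,0,0)]:pass
for n,uv in[("cop",(349,215)),("brass",(217,168)),("purple",(328,177)),("blue",(379,188))]: print(n,at_z(p,uv,.04))
for uv in[(239,234),(275,245),(314,263)]: print("peg",at_z(p,uv,.022))
print("dial",at_z(p,(205,201),.11))
for n,uv,z in[("flask",(275,199),0),("tin",(126,201),0),("jar",(149,163),0),("dish",(404,231),0),("punch",(414,282),0),("hammer",(187,145),.01),("warmer",(257,242),0)]: print(n,at_z(p,uv,z))
for k in["beaker_a","cradle_a"]:
  for d in env.outline_of(k,p)[:8]: print(k,np.round(d["bbox"]),round(d["conf"],2))
print({k:np.round(v,3) for k,v in env.observe().items() if k in("position","tool_rot","q","grip_width")})
```

```text
cop [0.4562 0.26   0.04  ]
brass [ 0.436  -0.2017  0.04  ]
purple [0.3164 0.1537 0.04  ]
blue [0.2971 0.3179 0.04  ]
peg [ 0.6487 -0.0085  0.022 ]
peg [0.6406 0.1003 0.022 ]
peg [0.6513 0.2179 0.022 ]
dial [ 0.648 -0.113  0.11 ]
flask [ 0.4508  0.0211 -0.    ]
tin [ 0.6678 -0.4089  0.    ]
jar [ 0.4776 -0.4648  0.    ]
dish [0.4091 0.4232 0.    ]
punch [ 0.5791  0.4725 -0.    ]
hammer [ 0.335  -0.3938  0.01  ]
warmer [0.6368 0.0433 0.    ]
beaker_a [319. 251.  32.  42.] 0.85
beaker_a [348. 214.  38.  33.] 0.77
beaker_a [331. 179.  20.  27.] 0.74
beaker_a [380. 189.  36.  31.] 0.67
beaker_a [219. 167.  30.  19.] 0.64
beaker_a [202. 202.  18.  23.] 0.48
cradle_a [217. 179.  18.  10.] 0.49
{'q': array([-82.982,  21.807,  74.336,   0.   ,  83.858, -12.336]), 'position': array([ 0.182, -0.519,  0.231]), 'tool_rot': array([[ 0.943,  0.331,  0.   ],
       [ 0.331, -0.943,  0.   ],
       [ 0.   , -0.   , -1.   ]]), 'grip_width': np.float64(0.085)}
```

View pics/crop.png

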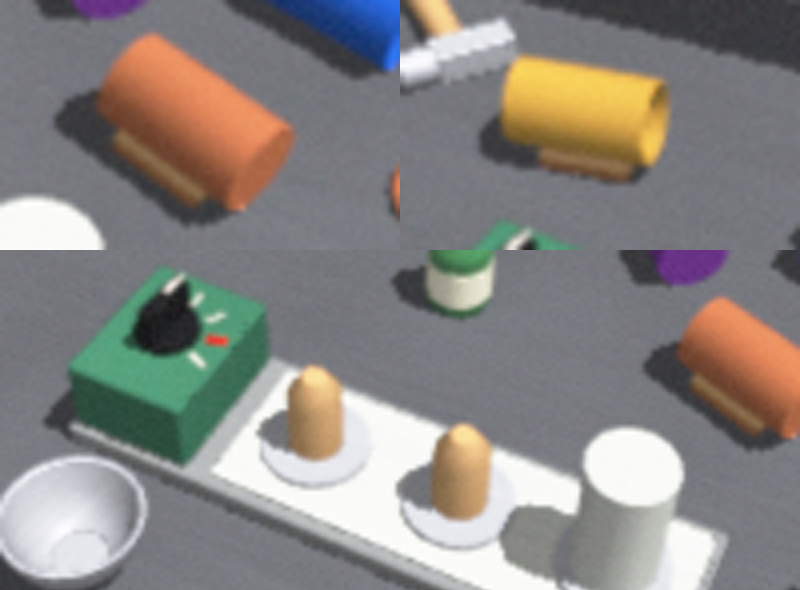

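The crops show the brass mouth, an open dark interior, at its right end, about (230,167). The copper beaker's right end at (364,224) is a flat closed bottom, so its mouth is at the upper left, (333,203). The pegs, grey beaker, dial (pointer to the front) and red mark are all clear. Next I fit the poses.

```bash
cat >> h.py <<'E'
from scipy.optimize import minimize, least_squares
def sil(p,x,y,yaw,z=.0386,r=.03,L=.1):
    m=np.zeros((384*4,512*4),np.uint8); a=np.array([np.cos(yaw),np.sin(yaw),0]); n=np.array([-a[1],a[0],0])
    pts=[proj(p,np.array([x,y,z])+s*a*L/2+r*(np.cos(t)*n+np.sin(t)*np.array([0,0,1]))) for s in(-1,1) for t in np.linspace(0,6.28,40)]
    h=cv2.convexHull((np.array(pts)*4+2).astype(np.int32)); cv2.fillConvexPoly(m,h,1)
    return cv2.resize(m.astype(np.float32),(512,384),interpolation=cv2.INTER_AREA)
def fitcyl(p,mask,g):
    c=lambda v: np.abs(sil(p,v[0]/10,v[1]/10,v[2])-mask).sum()
    best=None
    for dy in(-.3,0,.3):
        r=minimize(c,[g[0]*10,g[1]*10,g[2]+dy],method="Nelder-Mead",options=dict(initial_simplex=np.array([g[0]*10,g[1]*10,g[2]+dy])+np.array([[0,0,0],[.2,0,0],[0,.2,0],[0,0,.2]]),xatol=1e-3,fatol=.1))
        if best is None or r.fun<best.fun: best=r
    return best.x/[10,10,1],best.fun
E
python3 - <<'E'
from h import *
np.set_printoptions(precision=4,suppress=True)
p=env.get_image("scene"); s=env.get_image("side")
hsv=cv2.cvtColor(p["color"],cv2.COLOR_RGB2HSV)
for n,uv,mo,bo in[("cop",(349,215),(335,203),(362,222)),("brass",(217,168),(230,168),(206,168))]:
    h0=int(hsv[uv[1],uv[0],0]); print(n,hsv[uv[1],uv[0]])
    m=((abs(hsv[:,:,0].astype(int)-h0)<6)&(hsv[:,:,1]>120)&(hsv[:,:,2]>70)).astype(np.uint8)
    m=cv2.morphologyEx(m,cv2.MORPH_OPEN,np.ones((3,3)))
    l=cv2.connectedComponents(m)[1]; m=(l==l[uv[1],uv[0]]); print(m.sum())
    d=at_z(p,mo,.04)-at_z(p,bo,.04); yaw=np.arctan2(d[1],d[0]); print("nets yaw",np.degrees(yaw),np.linalg.norm(d))
    v,c=fitcyl(p,m.astype(np.float32),[*at_z(p,uv,.04)[:2],yaw]); print("fit",v[:2],np.degrees(v[2]),c)
P=[(p,[(239,234),(275,245),(314,263)]),(s,None)]
sc=[d["pixel"] for d in env.tip_of("peg_a",p)[:3]]; sd=[d["pixel"] for d in env.tip_of("peg_a",s)[:3]]
print(sc,sd)
sc=sorted(sc); sd=sorted(sd,key=lambda q:-q[0])
def res(v):
    r=[]
    for i in range(3):
        X=[v[0]-np.sin(v[2])*.113*(i-1),v[1]+np.cos(v[2])*.113*(i-1),.022]
        r+=list(proj(p,X)-sc[i])+(list(proj(s,X)-sd[i]) if len(sd)==3 else [])
    return np.array(r)
r=least_squares(res,[.645,.1,0],x_scale=[.01,.01,.1]); print("pegs mid",r.x,res(r.x))
E
```

```text
cop [  9 152 196]
731
nets yaw -114.33464408237995 0.1017470464700749
fit [0.4509 0.2556] -113.41625964537575 52.1875
brass [ 20 166 224]
551
nets yaw 115.80099572747068 0.08165285395322938
fit [ 0.4303 -0.2063] 101.72941481300096 37.8125
[[241.9, 232.3], [273.8, 244.4], [315.0, 263.6]] [[265.6, 177.0], [283.0, 195.9], [248.6, 168.0]]
pegs mid [ 0.6479  0.1049 -0.0156] [-2.3627  1.1214 -2.2344  1.3056  1.7017  3.0592 -1.3953  3.8866 -0.8143
 -1.0415  0.206  -2.2873]
```

Request:
{"op": "move_arm", "data": {"plan": [[0,0,-42,16.6,-10,0,1],[0,0,-42,16.6,-10,0,1],[0,0,-42,16.6,-10,0,1],[0,0,-42,16.6,-10,0,1],[0,0,-42,16.6,-10,0,1]]}}

```text
time_s: 2.35
position: [0.3081, -0.3658, 0.2318]
tool_rot: [[0.47, 0.883, 0.001], [0.883, -0.47, 0.001], [0.001, 0.0, -1.0]]
ft_force: [-0.8, -0.8, -0.0]
grip_width: 0.0857
gripper_force: 0.0
```

```bash
cat >> h.py <<'E'
def rel(Rt,Pt):
    """rotvec (deg) and shift (cm) in the current commanded~measured tool frame"""
    from scipy.spatial.transform import Rotation as Ro
    o=env.observe(); R=np.array(o["tool_rot"]); P=np.array(o["position"])
    return np.degrees(Ro.from_matrix(R.T@Rt).as_rotvec()), R.T@(np.array(Pt)-P)*100
def down(az):
    a=np.radians(az); x=np.array([np.cos(a),np.sin(a),0]); z=np.array([0,0,-1.]); return np.stack([x,np.cross(z,x),z],1)
E
python3 - <<'E'
from h import *
np.set_printoptions(precision=2,suppress=True)
o=env.observe(); print(o["time_s"],o["q"],o["position"]); print(rel(down(102),[.43,-.215,.23]))
E
```

```text
2.35 [-64.15  14.57  85.13   0.06  80.3  -36.14] [ 0.31 -0.37  0.23]
(array([  0.04,  -0.04, -40.02]), array([19.04,  3.68,  0.2 ]))
```

Request:
{"op": "move_arm", "data": {"plan": [[0,0,-40,19,3.7,0,1],[0,0,-40,19,3.7,0,1],[0,0,-40,19,3.7,0,1],[0,0,-40,19,3.7,0,1],[0,0,-40,19,3.7,0,1]]}}

```text
time_s: 2.85
position: [0.4315, -0.2168, 0.2315]
tool_rot: [[-0.208, 0.978, 0.001], [0.978, 0.208, 0.001], [0.0, 0.001, -1.0]]
ft_force: [-0.8, -1.3, 0.6]
grip_width: 0.0854
gripper_force: 0.0
```

Run:
```python
from h import *
np.set_printoptions(precision=3,suppress=True)
o=env.observe(); print(o["time_s"],o["q"],o["position"])
p=env.get_image("wrist"); save(p,"w1.png",s=1.5)
R=np.array(p["R"]);t=np.array(p["t"]); C=-R.T@t; print(p["fov_y"],p["cx"],p["cy"],C,R[2], "in tool",np.array(o["tool_rot"]).T@(C-o["position"]),np.array(o["tool_rot"]).T@R[2])
```

```text
2.85 [-40.792  15.044  84.511   0.062  80.428 -52.798] [ 0.432 -0.217  0.231]
65.70646984690485 258.03210426646257 196.4186125173702 [ 0.417 -0.151  0.374] [ 0.056 -0.259 -0.964] in tool [ 0.067 -0.001 -0.142] [-0.265  0.     0.964]
```

View pics/w1.png

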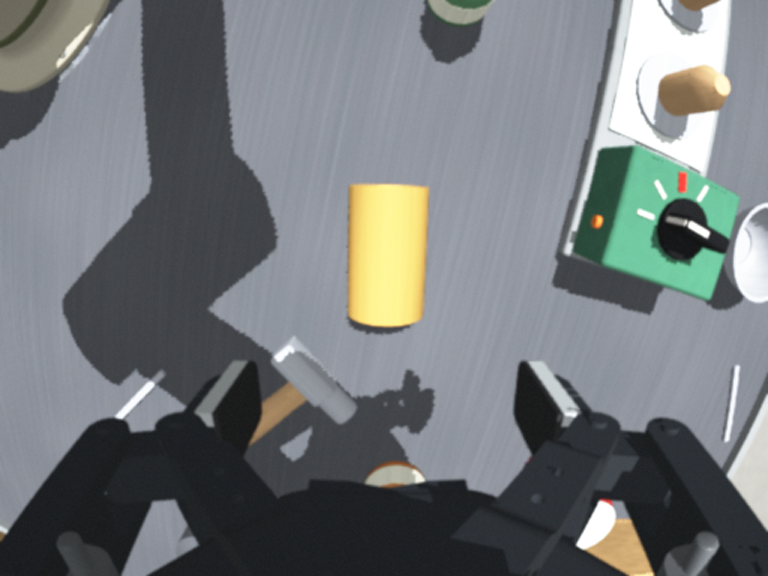

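The wrist view shows the brass beaker at px (258,170) with its axis along the tool's x, the mouth up at row 123 and the bottom at row 214. Dial at (455,153), red mark at (455,121), the nearest free peg at about (462,62).

```bash
cat >> h.py <<'E'
proj_pin=proj
def proj(p,X):
    if p.get("fe") is None and p["R"][2][2]>-2 and not p.get("wrist"): return proj_pin(p,X)
    c=np.array(p["R"])@np.array(X)+np.array(p["t"]); th=np.arctan2(np.hypot(c[0],c[1]),c[2]); k=f(p)*th/np.hypot(c[0],c[1])
    return np.array([p["cx"]+k*c[0],p["cy"]+k*c[1]])
def wrist():
    p=env.get_image("wrist"); p["wrist"]=1; return p
def wz(p,uv,z):
    d=np.array([uv[0]-p["cx"],uv[1]-p["cy"]]); r=np.hypot(*d); th=r/f(p)
    v=np.array([*(d/r*np.sin(th)),np.cos(th)]); R=np.array(p["R"]); o=-R.T@np.array(p["t"]); w=R.T@v; return o+w*(z-o[2])/w[2]
def cmask(p,h0,uv,sat=110):
    hsv=cv2.cvtColor(p["color"],cv2.COLOR_RGB2HSV)
    m=((abs(hsv[:,:,0].astype(int)-h0)<7)&(hsv[:,:,1]>sat)&(hsv[:,:,2]>70)).astype(np.uint8)
    m=cv2.morphologyEx(m,cv2.MORPH_OPEN,np.ones((3,3))); l=cv2.connectedComponents(m)[1]; return (l==l[uv[1],uv[0]])
E
python3 - <<'E'
from h import *
np.set_printoptions(precision=4,suppress=True)
p=wrist(); m=cmask(p,20,(258,170)); print(m.sum())
v,c=fitcyl(p,m.astype(np.float32),[.43,-.206,np.radians(102)]); print("brass",v[:2],np.degrees(v[2]),c)
for k in["peg_a","dial_grip","warmer"]:
    for d in env.tip_of(k,p)[:3]: print(k,d["pixel"],d["conf"],wz(p,d["pixel"],{"peg_a":.022,"dial_grip":.11,"warmer":0}[k]))
print("dial top c",wz(p,(455,153),.105),"red",wz(p,(455,121),.08))
E
```

```text
193108
brass [ 0.4155 -0.1181] 198.44382564746715 187977.375
peg_a [449.7, 67.1] 0.87 [ 0.6506 -0.0162  0.022 ]
dial_grip [467.2, 155.9] 0.8 [ 0.6399 -0.1327  0.11  ]
warmer [445.5, 31.8] 0.8 [0.6492 0.0436 0.    ]
dial top c [ 0.6256 -0.1342  0.105 ] red [ 0.6338 -0.097   0.08  ]
```

Run:
```python
from h import *
np.set_printoptions(precision=4,suppress=True)
p=wrist(); hsv=cv2.cvtColor(p["color"],cv2.COLOR_RGB2HSV); print(hsv[170,258],hsv[170,240],hsv[170,200])
m=cmask(p,int(hsv[170,258,0]),(258,170),90); print(m.sum())
v,c=fitcyl(p,m.astype(np.float32),[.43,-.206,np.radians(102)]); print("brass",v[:2],np.degrees(v[2]),c)
```

```text
[ 28 104 255] [ 22 138 242] [110  23 165]
4138
brass [ 0.429  -0.2071] 100.84767619721826 732.4375
```

```bash
cat >> h.py <<'E'
def tilted(az,th):
    "tool x side = az, tool z tilted from down towards +x by th"
    R=down(az); a=np.radians(th); x,y,z=R.T; z2=z*np.cos(a)+x*np.sin(a); x2=np.cross(y,z2); return np.stack([x2,y,z2],1)
def show(Rt,Pt):
    r,s=rel(Rt,Pt); o=env.observe(); print("t",round(float(o["time_s"]),2),"q",np.round(o["q"],1),"pos",np.round(o["position"],4),"turn",np.round(r,1),"shift",np.round(s,2))
E
python3 - <<'E'
from h import *
R=tilted(101.3,45); G=np.array([.4336,-.2263,.0386]); print(R)
show(R,G-.085*R[:,2]+[0,0,.03])
E
```

```text
[[-0.13855485  0.98061466 -0.13855485]
 [ 0.69339927  0.19594614  0.69339927]
 [ 0.70710678  0.         -0.70710678]]
t 3.15 q [-41.4  15.   84.6  -0.   80.4 -52.5] pos [ 0.4289 -0.2212  0.2313] turn [ 0.1 45.  -0.1] shift [-6.6   0.38 10.26]
```

Request:
{"op": "move_arm", "data": {"plan": [[0,9,0,-2,0,0,1],[0,18,0,-4,0.2,2,1],[0,27,0,-6,0.4,4,1],[0,36,0,-6.6,0.4,6,1],[0,45,0,-6.6,0.4,8,1]]}}

```text
time_s: 3.65
position: [0.4458, -0.2868, 0.1506]
tool_rot: [[-0.14, 0.981, -0.132], [0.715, 0.193, 0.672], [0.685, 0.0, -0.729]]
ft_force: [0.2, 0.6, -0.6]
grip_width: 0.0855
gripper_force: 0.0
```

Run:
```python
from h import *
R=tilted(101.3,45); G=np.array([.4336,-.2263,.0386])
show(R,G-.085*R[:,2]+[0,0,.03]);show(R,G+.016*R[:,2])
```

```text
t 3.65 q [-54.   40.4  66.5  18.2 112.5 -64.1] pos [ 0.4458 -0.2868  0.1506] turn [ 0.1  1.8 -0.1] shift [-1.38 -0.01  1.7 ]
t 3.65 q [-54.   40.4  66.5  18.2 112.5 -64.1] pos [ 0.4458 -0.2868  0.1506] turn [ 0.1  1.8 -0.1] shift [-3.12 -0.03 13.98]
```

Request:
{"op": "move_arm", "data": {"plan": [[0,2,0,-2,0,2,1],[0,2,0,-3.1,0,5,1],[0,2,0,-3.1,0,8,1],[0,2,0,-3.1,0,8,1]]}}

```text
time_s: 4.05
position: [0.4384, -0.2516, 0.0696]
tool_rot: [[-0.135, 0.981, -0.142], [0.69, 0.195, 0.697], [0.711, -0.004, -0.703]]
ft_force: [-0.5, 0.9, -0.0]
grip_width: 0.0854
gripper_force: 0.0
```

Run:
```python
from h import *
R=tilted(101.3,45); G=np.array([.4336,-.2263,.0386])
show(R,G+.016*R[:,2])
# quick kinematics fit
from scipy.optimize import least_squares
from scipy.spatial.transform import Rotation as Ro
D=[([-82.981,21.807,74.336,0,83.858,-12.336],[.182,-.519,.231]),([-64.15,14.57,85.13,.06,80.3,-36.14],[.3081,-.3658,.2318]),([-41.4,15,84.6,0,80.4,-52.5],[.4289,-.2212,.2313]),([-54,40.4,66.5,18.2,112.5,-64.1],[.4458,-.2868,.1506])]
o=env.observe(); D.append((o["q"],o["position"]))
def fk(q,v):
    h,a1,a2,a3,d4,d6,L=v; q=np.radians(q); Y=lambda a:Ro.from_euler("y",a).as_matrix(); Z=lambda a:Ro.from_euler("z",a).as_matrix()
    R=Z(q[0]); P=R@np.array([a1,L,h]); R=R@Y(q[1]); P=P+R@np.array([0,0,a2]); R=R@Y(q[2]); P=P+R@np.array([a3,0,d4]); R=R@Z(q[3])@Y(q[4]); return P+R@np.array([0,0,d6]), R@Z(q[5])
r=least_squares(lambda v:np.concatenate([fk(q,v)[0]-p for q,p in D]+[.02*(v-np.array([.3,0,.4,0,.4,.25,.117]))]),[.3,0,.4,0,.4,.25,.117])
print(np.round(r.x,3),np.round(r.fun[:15]*1000,1)); print(np.round(fk(o["q"],r.x)[1],2),np.round(o["tool_rot"],2))
```

```text
t 4.05 q [-52.8  44.5  75.1  18.4 102.1 -67. ] pos [ 0.4384 -0.2516  0.0696] turn [-0.1 -0.3 -0.2] shift [-0.41  0.04  5.61]
[0.131 0.    0.536 0.103 0.351 0.257 0.118] [ 0.4  0.   0.2  0.2 -0.2 -0.2 -0.1 -0.  -0.1 -0.4 -0.   0.3 -0.1 -0.
 -0.1]
[[-0.98 -0.13 -0.14]
 [-0.2   0.69  0.7 ]
 [ 0.    0.71 -0.7 ]] [[-0.13  0.98 -0.14]
 [ 0.69  0.2   0.7 ]
 [ 0.71 -0.   -0.7 ]]
```

```bash
cat >> h.py <<'E'
from scipy.spatial.transform import Rotation as Ro
V=[.131,0,.536,.103,.351,.257,.118]
LO=np.array([-178.18,-50.72,12.68,-81.47,9.98,-165.26]);HI=np.array([178.18,133.34,142.11,261.47,163.14,165.26])
def fk(q,v=V):
    h,a1,a2,a3,d4,d6,L=v; q=np.radians(q); Y=lambda a:Ro.from_euler("y",a).as_matrix(); Z=lambda a:Ro.from_euler("z",a).as_matrix()
    R=Z(q[0]); P=R@np.array([a1,L,h]); R=R@Y(q[1]); P=P+R@np.array([0,0,a2]); R=R@Y(q[2]); P=P+R@np.array([a3,0,d4]); R=R@Z(q[3])@Y(q[4]); return P+R@np.array([0,0,d6]), R@Z(-q[5]) @Z(np.pi/2)
E
python3 - <<'E'
from h import *
o=env.observe(); q=np.array(o["q"])
for s in(1,-1):
  for k in(90,-90):
    qq=np.radians(q); 
    R0=fk([*q[:5],0])[1]@Ro.from_euler("z",-90,degrees=True).as_matrix()
    R=R0@Ro.from_euler("z",s*q[5]+k,degrees=True).as_matrix()
    print(s,k,np.round(np.abs(R-o["tool_rot"]).max(),3))
E
```

```text
1 90 0.0
1 -90 1.961
-1 90 1.564
-1 -90 0.665
```

Request:
{"op": "move_arm", "data": {"plan": [[0,0,0,-0.4,0,3,1],[0,0,0,-0.4,0,5.6,1],[0,0,0,-0.4,0,5.6,1]]}}

```text
time_s: 4.35
position: [0.432, -0.2164, 0.0288]
tool_rot: [[-0.137, 0.981, -0.14], [0.692, 0.196, 0.695], [0.709, -0.002, -0.705]]
ft_force: [-0.5, -0.4, 0.3]
grip_width: 0.0855
gripper_force: 0.0
```

Request:
{"op": "move_arm", "data": {"plan": [[0,0,0,0,0,0.1,-1],[0,0,0,0,0,0.1,-1],[0,0,0,0,0,0.1,-1],[0,0,0,0,0,0.1,-1],[0,0,0,0,0,0.1,-1]], "squeeze": 35}}

```text
time_s: 4.85
position: [0.4315, -0.219, 0.03]
tool_rot: [[-0.138, 0.98, -0.141], [0.696, 0.197, 0.691], [0.705, -0.002, -0.709]]
ft_force: [-10.8, -7.1, 5.4]
grip_width: 0.0602
gripper_force: 36.9
```

```bash
sed -i 's/R@Z(-q\[5\]) @Z(np.pi\/2)/R@Z(q[5]+np.pi\/2)/' h.py
cat >> h.py <<'E'
def ik(Rt,Pt,q0s):
    best=None
    for q0 in q0s:
        def e(q):
            P,R=fk(q); return np.concatenate([(P-Pt)*10,(R-Rt).ravel()])
        r=least_squares(e,np.clip(q0,LO+1,HI-1),bounds=(LO,HI),x_scale=30)
        if best is None or r.cost<best.cost-1e-9: best=r
    return best.x,best.cost
E
python3 - <<'E'
from h import *
o=env.observe(); q=np.array(o["q"]); print(o["grip_width"],o["gripper_force"],np.abs(fk(q)[1]-o["tool_rot"]).max())
z=lambda R:R[:,2]
for name,pk in(("P1",(.650,-.012)),("P2",(.648,.105))):
  for th in(30,45):
   for phi in(-45,-20,0,20,45):
    R=tilted(phi+180,-th); 
    for side in(0,1):
      RR=R if side==0 else R@np.diag([-1,-1,1.])
      for hh in(.098,.19):
        G=np.array([*pk,hh]); x,c=ik(RR,G+.016*RR[:,2],[q,[-10,50,70,0,30,-90],[-10,50,70,0,30,90],[0,40,80,160,40,90]])
        print(name,th,phi,side,hh,np.round(x),round(c,4)) if c<1e-3 else None
E
```

```text
0.06019208106566984 36.937621012330055 3.647256108241237e-16
P1 30 -45 0 0.098 [ -5.  35.  85. -30.  40. -30.] 0.0
P1 30 -45 0 0.19 [ -5.  28.  79. -25.  51. -38.] 0.0
P1 30 -45 1 0.098 [ -5.  35.  85. -30.  40. 150.] 0.0
P1 30 -45 1 0.19 [ -5.  28.  79. -25.  51. 142.] 0.0
P1 30 -20 0 0.098 [-10.  32.  91. -11.  28. -71.] 0.0
P1 30 -20 0 0.19 [-10.  25.  85.  -8.  41. -75.] 0.0
P1 30 -20 1 0.098 [-10.  32.  91. -11.  28. 109.] 0.0
P1 30 -20 1 0.19 [-10.  25.  85.  -8.  41. 105.] 0.0
P1 30 0 0 0.098 [ -14.   32.   92.   15.   28. -116.] 0.0
P1 30 0 0 0.19 [ -14.   25.   86.   11.   41. -111.] 0.0
P1 30 0 1 0.098 [-14.  32.  92.  15.  28.  64.] 0.0
P1 30 0 1 0.19 [-14.  25.  86.  11.  41.  69.] 0.0
P1 30 20 0 0.098 [ -18.   32.   90.   31.   37. -150.] 0.0
P1 30 20 0 0.19 [ -18.   26.   84.   24.   48. -141.] 0.0
P1 30 20 1 0.098 [-18.  32.  90.  31.  37.  30.] 0.0
P1 30 20 1 0.19 [-18.  26.  84.  24.  48.  39.] 0.0
P1 30 45 1 0.098 [-22.  35.  85.  35.  53.   4.] 0.0
P1 30 45 1 0.19 [-22.  29.  79.  31.  63.  12.] 0.0
P1 45 -45 0 0.098 [ -1.  36.  92. -63.  33.   3.] 0.0
P1 45 -45 0 
[... 1949 characters left out ...]
0.  29.  57.  22.] 0.0
P2 45 -45 0 0.098 [ 11.  38.  86. -59.  44.   7.] 0.0
P2 45 -45 0 0.19 [ 11.  31.  81. -49.  51.  -7.] 0.0
P2 45 -20 0 0.098 [  5.  34.  96. -68.  19.  -5.] 0.0
P2 45 -20 0 0.19 [  5.  26.  91. -42.  27. -33.] 0.0
P2 45 -20 1 0.19 [  5.  26.  91. -42.  27. 147.] 0.0
P2 45 0 0 0.19 [ -2.  24.  95.   4.  16. -95.] 0.0
P2 45 0 1 0.19 [-2. 24. 95.  4. 16. 85.] 0.0
P2 45 20 0 0.19 [  -8.   24.   95.   47.   28. -154.] 0.0
P2 45 20 1 0.098 [ -8.  33. 100.  74.  20.  -4.] 0.0
P2 45 20 1 0.19 [-8. 24. 95. 47. 28. 26.] 0.0
P2 45 45 0 0.098 [-15.  35.  94.  63.  44. 165.] 0.0
P2 45 45 1 0.098 [-15.  35.  94.  62.  44. -14.] 0.0
P2 45 45 1 0.19 [-15.  27.  89.  52.  51.   1.] 0.0
```

```bash
cat >> h.py <<'E'
def path(R1,P1,R2,P2,q0,n=12):
    rv=Ro.from_matrix(R1.T@R2).as_rotvec(); print("turn",np.round(np.degrees(rv),1),"ang",round(np.degrees(np.linalg.norm(rv))),"shift",np.round(R1.T@(np.array(P2)-P1)*100,2))
    q=np.array(q0)
    for s in np.linspace(0,1,n+1):
        R=R1@Ro.from_rotvec(rv*s).as_matrix(); P=P1+(np.array(P2)-P1)*s
        qn,c=ik(R,P,[q]); print(round(s,2),np.round(qn),round(c,5)); q=qn
E
python3 - <<'E'
from h import *
o=env.observe(); R1=np.array(o["tool_rot"]); P1=np.array(o["position"])
Pl=P1+[0,0,.2]; q,c=ik(R1,Pl,[o["q"]]); print(np.round(q),c, "lift",R1.T@[0,0,20])
for phi in(-45,-30):
    R2=tilted(phi+180,-45); P2=np.array([.65,-.012,.25])+.016*R2[:,2]
    path(R1,Pl,R2,P2,q)
E
```

```text
[-51.  32.  71.  21. 118. -60.] 3.0271373328348775e-21 lift [ 14.09571319  -0.04721416 -14.18832762]
turn [ -0.2 -87.  -37.2] ang 95 shift [11.33 26.13  9.94]
0.0 [-51.  32.  71.  21. 118. -60.] 0.0
0.08 [-48.  29.  71.  20. 112. -60.] 0.0
0.17 [-44.  27.  72.  18. 106. -60.] 0.0
0.25 [-40.  25.  73.  16.  99. -60.] 0.0
0.33 [-36.  23.  74.  13.  93. -59.] 0.0
0.42 [-32.  21.  76.  10.  86. -58.] 0.0
0.5 [-27.  20.  77.   6.  79. -56.] 0.0
0.58 [-23.  20.  78.   1.  72. -54.] 0.0
0.67 [-18.  20.  79.  -5.  66. -50.] 0.0
0.75 [-13.  20.  80. -12.  60. -45.] 0.0
0.83 [ -9.  21.  81. -21.  54. -39.] 0.0
0.92 [ -5.  22.  82. -31.  50. -32.] 0.0
1.0 [ -1.  24.  82. -43.  46. -23.] 0.0
turn [ -0.2 -84.  -53.7] ang 100 shift [11.47 26.36 10.07]
0.0 [-51.  32.  71.  21. 118. -60.] 0.0
0.08 [-48.  29.  71.  20. 112. -62.] 0.0
0.17 [-44.  27.  72.  18. 106. -63.] 0.0
0.25 [-41.  25.  73.  17.  99. -64.] 0.0
0.33 [-37.  23.  75.  15.  93. -65.] 0.0
0.42 [-33.  21.  76.  12.  86. -66.] 0.0
0.5 [-29.  20.  78.   9.  78. -66.] 0.0
0.58 [-25.  19.  79.   6.  70. -65.] 0.0
0.67 [-20.  18.  81.   1.  63. -64.] 0.0
0.75 [-16.  18.  83.  -4.  55. -62.] 0.0
0.83 [-12.  19.  84. -11.  47. -58.] 0.0
0.92 [ -9.  20.  86. -20.  40. -53.] 0.0
1.0 [ -5.  21.  87. -33.  33. -44.] 0.0
```

Request:
{"op": "move_arm", "data": {"plan": [[0,0,0,1,0,-1,-1],[0,0,0,4,0,-4,-1],[0,0,0,7.5,0,-7.5,-1],[0,0,0,11,0,-11,-1],[0,0,0,14.1,0,-14.2,-1]]}}

```text
time_s: 5.35
position: [0.4326, -0.2176, 0.2323]
tool_rot: [[-0.14, 0.981, -0.137], [0.696, 0.196, 0.691], [0.704, 0.001, -0.71]]
ft_force: [0.1, -0.1, -2.5]
grip_width: 0.0595
gripper_force: 38.9
```

Run:
```python
from h import *
o=env.observe(); print(o["grip_width"],o["gripper_force"],o["ft_force"])
R2=tilted(135,-45); P2=np.array([.65,-.012,.25])+.016*R2[:,2]
show(R2,P2)
p=wrist(); save(p,"w2.png",s=1.5)
```

```text
0.059479665130661066 38.92456669360399 [ 0.09308471 -0.12099431 -2.53254448]
t 5.35 q [-51.3  31.4  70.6  21.5 117.6 -59.5] pos [ 0.4326 -0.2176  0.2323] turn [  0.  -86.9 -37.3] shift [11.04 25.98 10.1 ]
```

View pics/w2.png

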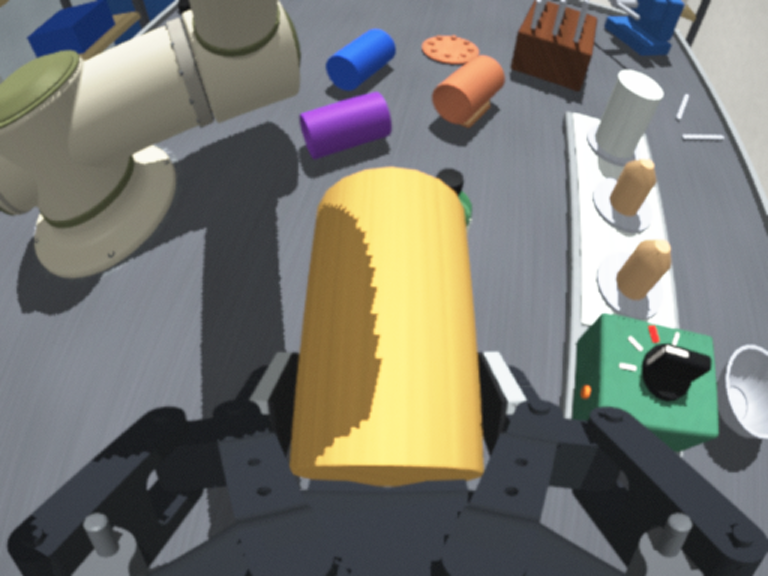

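The wrist view shows the brass beaker held squarely between the pads (px (260,215)), mouth away. Pegs are at (428,180) and (423,125). Now carry and turn.

Request:
{"op": "move_arm", "data": {"plan": [[0,-7.9,-3.4,1,2.4,0.9,-1],[0,-15.8,-6.8,2,4.7,1.8,-1],[0,-23.7,-10.2,3,7.1,2.7,-1],[0,-31.6,-13.6,4,9.4,3.7,-1],[0,-39.5,-17,5,11.8,4.6,-1]]}}

```text
time_s: 5.9
position: [0.5361, -0.1271, 0.2333]
tool_rot: [[-0.455, 0.887, 0.081], [0.888, 0.445, 0.115], [0.066, 0.124, -0.99]]
ft_force: [-0.5, 0.3, -2.9]
grip_width: 0.0597
gripper_force: 38.8
```

Run:
```python
from h import *
R2=tilted(135,-45); P2=np.array([.65,-.012,.25])+.016*R2[:,2]
show(R2,P2)
```

```text
t 5.9 q [-29.5  20.7  76.2   8.1  82.4 -57.4] pos [ 0.5361 -0.1271  0.2333] turn [  0.2 -47.2 -20.2] shift [ 4.   15.64  1.68]
```

Request:
{"op": "move_arm", "data": {"plan": [[0,-7.9,-3.4,0.7,2.6,0.3,-1],[0,-15.7,-6.7,1.3,5.2,0.6,-1],[0,-23.6,-10,2,7.8,0.8,-1],[0,-31.5,-13.5,2.7,10.4,1.1,-1],[0,-39,-17,3.3,13,1.4,-1]]}}

```text
time_s: 6.4
position: [0.6375, -0.0375, 0.2379]
tool_rot: [[-0.525, 0.734, 0.431], [0.606, 0.678, -0.416], [-0.597, 0.043, -0.801]]
ft_force: [0.8, -1.6, -2.4]
grip_width: 0.0598
gripper_force: 38.9
```

Run:
```python
from h import *
R2=tilted(135,-45); P2=np.array([.65,-.012,.25])+.016*R2[:,2]
show(R2,P2)
```

```text
t 6.4 q [ -5.2  22.1  81.7 -29.3  49.9 -33.3] pos [ 0.6375 -0.0375  0.2379] turn [ 0.4 -8.2 -3.3] shift [-0.07  2.69  0.09]
```

Request:
{"op": "move_arm", "data": {"plan": [[0,-7,-3,0,2.7,0.1,-1],[0,-7.5,-3.2,0,2.7,0.1,-1],[0,-7.5,-3.2,0,2.7,0.1,-1],[0,-7.5,-3.2,0,2.7,0.1,-1]]}}

```text
time_s: 6.8
position: [0.6568, -0.0219, 0.237]
tool_rot: [[-0.506, 0.708, 0.492], [0.514, 0.706, -0.487], [-0.693, 0.006, -0.721]]
ft_force: [0.5, -0.4, -2.6]
grip_width: 0.0599
gripper_force: 39.0
```

Run:
```python
from h import *
np.set_printoptions(precision=4,suppress=True)
R2=tilted(135,-45); P2=np.array([.65,-.012,.25])+.016*R2[:,2]
show(R2,P2)
o=env.observe(); R=np.array(o["tool_rot"]); print("mouth dir",(R[:,0]+R[:,2])/2**.5)
p=env.get_image("scene"); s=env.get_image("side"); w=wrist()
a=cv2.resize(p["color"][150:290,160:360,::-1],(400,280),interpolation=cv2.INTER_CUBIC); b=cv2.resize(s["color"][80:220,190:390,::-1],(400,280),interpolation=cv2.INTER_CUBIC)
c=cv2.resize(w["color"][:,:,::-1],(400,300)); 
cv2.imwrite("pics/pre1.png",np.vstack([np.hstack([a,b]),np.hstack([c,c*0])]))
for n,q in(("scene",p),("side",s),("wrist",w)):
  for k in("peg_a","beaker_a","beaker_a_mouth","dial_grip"): print(n,k,[(np.round(d["pixel"],1).tolist(),round(d["conf"],2)) for d in env.tip_of(k,q)[:5]])
```

```text
t 6.8 q [ -1.5  24.1  82.2 -40.8  46.6 -24.7] pos [ 0.6568 -0.0219  0.237 ] turn [ 0.2 -1.2 -0.3] shift [-0.09  0.22 -0.15]
mouth dir [-0.0097  0.0188 -0.9998]
scene peg_a [([272.4, 244.9], 0.9), ([314.2, 262.9], 0.75), ([237.9, 232.8], 0.71)]
scene beaker_a [([335.2, 188.3], 0.94), ([359.8, 226.4], 0.83), ([318.4, 237.4], 0.72), ([364.6, 180.1], 0.59), ([234.9, 166.3], 0.57)]
scene beaker_a_mouth [([336.2, 203.2], 0.86), ([320.2, 170.3], 0.63), ([393.9, 198.2], 0.58)]
scene dial_grip [([202.6, 202.2], 0.54)]
side peg_a [([279.3, 196.3], 0.64), ([263.8, 179.8], 0.58), ([249.1, 166.5], 0.42)]
side beaker_a [([164.3, 194.4], 0.84), ([284.4, 144.7], 0.78), ([200.8, 166.1], 0.77), ([188.3, 198.1], 0.72)]
side beaker_a_mouth [([158.4, 179.8], 0.92), ([204.5, 184.6], 0.86), ([179.4, 218.1], 0.7)]
side dial_grip [([301.6, 196.9], 0.72), ([352.4, 265.2], 0.62)]
wrist peg_a [([261.3, 26.5], 0.73)]
wrist beaker_a [([255.9, 318.4], 0.6)]
wrist beaker_a_mouth []
wrist dial_grip [([169.3, 149.0], 0.8)]
```

View pics/pre1.png

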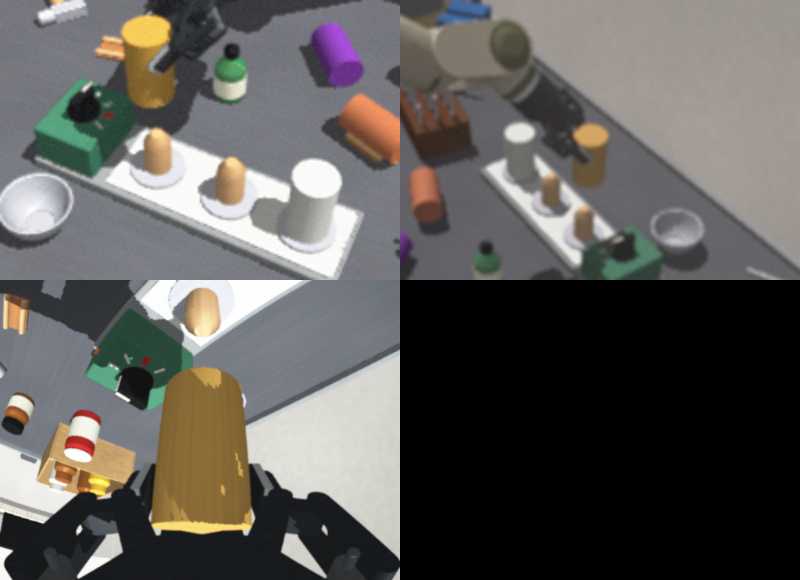

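Pre-place views: the brass beaker is mouth down beside peg 1. It appears at scene px (235,180), and peg 1 at (238,228). Next I fit the beaker and the pegs jointly in both fixed cameras.

```bash
cat >> h.py <<'E'
def hull(p,rings,S=4):
    "rings: list of (x,y,z,r) horizontal circles"
    m=np.zeros((384*S,512*S),np.uint8); t=np.linspace(0,2*np.pi,36,endpoint=False)
    pts=np.array([proj(p,[x+r*np.cos(a),y+r*np.sin(a),z]) for x,y,z,r in rings for a in t])
    cv2.fillConvexPoly(m,cv2.convexHull((pts*S+S/2).astype(np.int32)),1)
    return cv2.resize(m.astype(np.float32),(512,384),interpolation=cv2.INTER_AREA)
def pegsil(p,x,y): return hull(p,[(x,y,.028,.02),(x,y,.078,.02),(x,y,.096,.008)])
def beaksil(p,x,y,z): return hull(p,[(x,y,z,.03),(x,y,z+.1,.03)])   # z = rim
def fitm(model,ms,x0,step):
    c=lambda v: sum(np.abs(model(p,*v)-m).sum() for p,m in ms)
    x0=np.array(x0); s=np.vstack([x0]+[x0+step*np.eye(len(x0))[i] for i in range(len(x0))])
    r=minimize(c,x0,method="Nelder-Mead",options=dict(initial_simplex=s,xatol=1e-4,fatol=.05)); return r.x,r.fun/sum(m.sum() for _,m in ms)
def netmask(k,p,uv):
    "outline from the network whose mask covers pixel uv"
    for d in env.outline_of(k,p):
        if d["mask"][uv[1],uv[0]]: return d["mask"]
def huemask(p,box,lo,hi,sat,val=60):
    hsv=cv2.cvtColor(p["color"],cv2.COLOR_RGB2HSV); m=np.zeros((384,512),np.float32); c0,r0,c1,r1=box
    h=hsv[r0:r1,c0:c1].astype(int); mm=((h[:,:,0]>=lo)&(h[:,:,0]<=hi)&(h[:,:,1]>sat)&(h[:,:,2]>val)).astype(np.uint8)
    n,l,st,_=cv2.connectedComponentsWithStats(mm); i=1+np.argmax(st[1:,4]); m[r0:r1,c0:c1]=(l==i); return m
E
python3 - <<'E'
from h import *
np.set_printoptions(precision=4,suppress=True)
p=env.get_image("scene"); s=env.get_image("side"); 
B=dict(p1=((228,210,252,240),(274,178,292,202)),p2=((264,224,288,258),(254,162,273,186)))
for k,(bs,bd) in B.items():
    ms=huemask(p,bs,4,22,75); md=huemask(s,bd,4,22,75); print(k,ms.sum(),md.sum())
    g=(.65,-.01) if k=="p1" else (.648,.105)
    for nm,l in(("scene",[(p,ms)]),("side",[(s,md)]),("both",[(p,ms),(s,md)])): print(k,nm,*fitm(pegsil,l,g,.006))
ms=huemask(p,(215,150,252,210),10,30,100); md=huemask(s,(272,140,296,175),8,30,90); print(ms.sum(),md.sum())
print("beaker",*fitm(beaksil,[(p,ms),(s,md)],(.65,-.012,.18),.01))
o=env.observe(); print(o["position"],np.array(o["position"])-.016*np.array(o["tool_rot"])[:,2])
cv2.imwrite("pics/m.png",np.vstack([np.hstack([p["color"][140:260,180:330,::-1],cv2.cvtColor((ms[140:260,180:330]*255).astype(np.uint8),cv2.COLOR_GRAY2BGR)])]))
E
```

```text
p1 263.0 101.0
p1 scene [ 0.6451 -0.011 ] 0.14187262357414449
p1 side [ 0.6496 -0.0058] 0.6361386138613861
p1 both [ 0.6448 -0.0119] 0.2851991758241758
p2 277.0 99.0
p2 scene [0.6491 0.1014] 0.1486913357400722
p2 side [0.6481 0.1051] 0.5801767676767676
p2 both [0.6493 0.1014] 0.2666223404255319
989.0 373.0
beaker [ 0.6515 -0.0139  0.1755] 0.29029001468428783
[ 0.6569 -0.0208  0.2361] [ 0.649  -0.013   0.2476]
```

Run:
```python
from h import *
np.set_printoptions(precision=4,suppress=True)
p=env.get_image("scene"); s=env.get_image("side"); w=wrist()
hs=cv2.cvtColor(s["color"],cv2.COLOR_RGB2HSV); print(hs[178:202:3,274:292:3,0].tolist(),hs[178:202:3,274:292:3,1].tolist())
ms=huemask(p,(215,150,252,210),8,32,80); print(ms.sum(),*fitm(lambda p,x,y:beaksil(p,x,y,.1765),[(p,ms)],(.65,-.012),.006))
sd=huemask(s,(268,135,300,178),5,32,60); print(sd.sum(),*fitm(lambda p,x,y:beaksil(p,x,y,.1765),[(s,sd)],(.65,-.012),.006))
mw=huemask(w,(225,0,295,75),3,25,60); print("wrist peg",mw.sum(),np.argwhere(mw).min(0),np.argwhere(mw).max(0),*fitm(pegsil,[(w,mw)],(.647,-.011),.006))
im=[]
for q,m,mod,b in((p,ms,beaksil(p,.6515,-.0139,.1765),(200,140,300,260)),(s,sd,beaksil(s,.6515,-.0139,.1765),(240,110,340,230)),(w,mw,pegsil(w,.647,-.011),(200,0,300,120))):
    c=q["color"][:,:,::-1].copy()
    big=cv2.resize(c[b[1]:b[3],b[0]:b[2]],None,fx=2.6,fy=2.6)
    for mm,col in((m,(255,0,255)),(mod,(0,255,0))):
        bm=cv2.resize(mm[b[1]:b[3],b[0]:b[2]],None,fx=2.6,fy=2.6)
        cs=cv2.findContours((bm>.5).astype(np.uint8),0,2)[0]; cv2.drawContours(big,cs,-1,col,1)
    im.append(big)
cv2.imwrite("pics/chk.png",np.hstack(im))
```

```text
[[150, 30, 0, 120, 132, 126], [132, 30, 24, 5, 126, 132], [23, 20, 15, 14, 0, 135], [23, 15, 15, 14, 14, 0], [30, 14, 15, 14, 14, 30], [128, 11, 15, 14, 8, 128], [124, 10, 15, 15, 8, 131], [128, 156, 13, 14, 170, 128]] [[2, 5, 2, 7, 12, 12], [7, 3, 6, 11, 12, 12], [6, 7, 78, 87, 6, 10], [4, 50, 94, 90, 42, 2], [3, 45, 89, 90, 29, 3], [10, 39, 87, 85, 22, 5], [10, 42, 87, 86, 24, 10], [10, 7, 58, 68, 8, 7]]
1031.0 [ 0.6528 -0.0134] 0.2444835111542192
437.0 [ 0.6514 -0.0125] 0.21567505720823799
wrist peg 2379.0 [ 11 234] [ 73 281] [ 0.647 -0.011] 0.08958596048759983
```

View pics/chk.png

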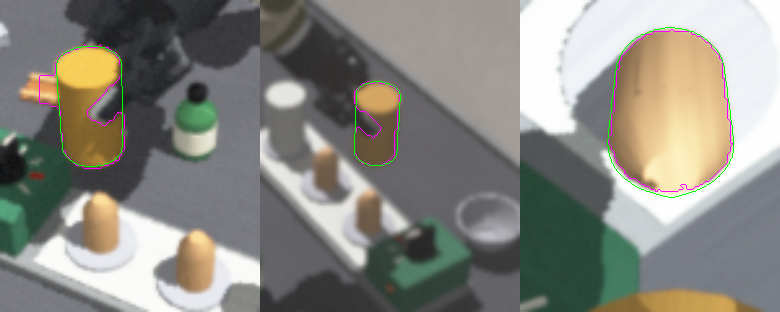

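The overlay shows the fits match: beaker axis at (.652,-.0135) with rim at z≈.176, and peg 1 at (.646,-.011).

Run:
```python
from h import *
o=env.observe(); R2=tilted(135,-45); P=np.array(o["position"])
for d in([-.006,.0023,-.07],[-.006,.0023,-.144]):
    show(R2,P+d); x,c=ik(R2,P+d,[o["q"]]); print(np.round(x,1),c)
```

```text
t 7.8 q [ -1.4  24.2  82.3 -40.9  46.5 -24.6] pos [ 0.6569 -0.0209  0.2361] turn [ 0.2 -1.1 -0.2] shift [ 5.27 -0.3   4.64]
[ -0.9  28.6  88.9 -51.4  39.  -11.3] 2.7816293022573977e-31
t 7.8 q [ -1.4  24.2  82.3 -40.9  46.5 -24.6] pos [ 0.6569 -0.0209  0.2361] turn [ 0.2 -1.1 -0.2] shift [10.4  -0.33  9.97]
[ -0.9  34.9  93.  -63.4  33.4   3.5] 2.563955657422961e-21
```

Request:
{"op": "move_arm", "data": {"plan": [[0,-1,0,1.5,-0.3,0.8,-1],[0,-1,0,3,-0.3,2.3,-1],[0,-1,0,4.5,-0.3,3.8,-1],[0,-1,0,5.3,-0.3,4.6,-1],[0,-1,0,5.3,-0.3,4.6,-1]]}}

```text
time_s: 8.3
position: [0.6499, -0.0182, 0.1643]
tool_rot: [[-0.501, 0.707, 0.499], [0.503, 0.707, -0.496], [-0.704, 0.003, -0.71]]
ft_force: [0.7, -0.4, -1.5]
grip_width: 0.0597
gripper_force: 39.0
```

Run:
```python
from h import *
np.set_printoptions(precision=4,suppress=True)
R2=tilted(135,-45); P=np.array([.6569,-.0209,.2361]); show(R2,P+[-.006,.0023,-.144]); o=env.observe(); R=np.array(o["tool_rot"]); print((R[:,0]+R[:,2])/2**.5)
p=env.get_image("scene"); s=env.get_image("side")
for q,b,g in((p,(215,165,262,235),1),(s,(268,150,300,195),1)):
    m=huemask(q,b,8,32,80); print(m.sum(),*fitm(lambda p,x,y:beaksil(p,x,y,.1055),[(q,m)],(.648,-.011),.006))
```

```text
t 8.3 q [ -0.9  28.6  89.1 -51.2  38.8 -11.3] pos [ 0.6499 -0.0182  0.1643] turn [ 0.1 -0.3 -0.1] shift [5.01 0.02 5.19]
[-0.0014  0.0053 -1.    ]
995.0 [ 0.6454 -0.0111] 0.3173994974874372
410.0 [ 0.6439 -0.0105] 0.3940548780487805
```

Request:
{"op": "move_arm", "data": {"plan": [[0,0,0,1.2,0,1.2,-1],[0,0,0,2.4,0,2.4,-1],[0,0,0,3.6,0,3.6,-1],[0,0,0,4.5,0,4.5,-1],[0,0,0,4.9,0,5,-1]]}}

```text
time_s: 8.9
position: [0.6514, -0.0184, 0.0962]
tool_rot: [[-0.499, 0.707, 0.502], [0.503, 0.708, -0.496], [-0.706, 0.005, -0.708]]
ft_force: [0.5, 0.2, -2.3]
grip_width: 0.06
gripper_force: 39.0
```

Request:
{"op": "move_arm", "data": {"plan": [[0,0,0,0.15,0,0.15,-1],[0,0,0,0.25,0,0.25,-1]]}}

```text
time_s: 9.1
position: [0.6517, -0.0184, 0.0935]
tool_rot: [[-0.498, 0.707, 0.503], [0.503, 0.708, -0.496], [-0.706, 0.006, -0.708]]
ft_force: [0.0, 0.4, -2.3]
grip_width: 0.06
gripper_force: 39.0
```

Request:
{"op": "move_arm", "data": {"plan": [[0,0,0,0.15,0,0.15,-1],[0,0,0,0.25,0,0.25,-1]]}}

```text
time_s: 9.3
position: [0.6517, -0.0184, 0.0902]
tool_rot: [[-0.498, 0.706, 0.503], [0.503, 0.708, -0.496], [-0.707, 0.006, -0.707]]
ft_force: [-1.2, 0.7, 7.8]
grip_width: 0.0598
gripper_force: 39.4
```

Request:
{"op": "move_arm", "data": {"plan": [[0,0,0,0.1,0,0.1,-1],[0,0,0,0.1,0,0.1,-1]]}}

```text
time_s: 9.5
position: [0.652, -0.0186, 0.0902]
tool_rot: [[-0.497, 0.706, 0.504], [0.502, 0.708, -0.498], [-0.708, 0.006, -0.706]]
ft_force: [-4.3, 1.4, 8.8]
grip_width: 0.0595
gripper_force: 39.5
```

Request:
{"op": "move_arm", "data": {"plan": [[0,0,0,0,0,0,0.2],[0,0,0,0,0,0,0.6],[0,0,0,0,0,0,1],[0,0,0,0,0,0,1],[0,0,0,0,0,0,1]]}}

```text
time_s: 10.0
position: [0.6512, -0.0184, 0.0876]
tool_rot: [[-0.499, 0.707, 0.502], [0.503, 0.707, -0.496], [-0.705, 0.005, -0.709]]
ft_force: [-0.5, 0.5, -0.3]
grip_width: 0.0855
gripper_force: 0.0
```

Request:
{"op": "move_arm", "data": {"plan": [[0,0,0,0,0,-2,1],[0,0,0,0,0,-6,1],[0,0,0,0,0,-11,1],[0,0,0,0,0,-16,1],[0,0,0,0,0,-18,1]]}}

```text
time_s: 10.5
position: [0.5598, 0.0729, 0.2186]
tool_rot: [[-0.497, 0.705, 0.505], [0.503, 0.709, -0.494], [-0.707, 0.009, -0.707]]
ft_force: [0.3, -0.1, -0.4]
grip_width: 0.0858
gripper_force: 0.0
```

Run:
```python
from h import *
np.set_printoptions(precision=4,suppress=True)
p=env.get_image("scene"); s=env.get_image("side"); w=wrist()
for q,b in((p,(220,190,262,242)),(s,(262,155,300,200))):
    m=huemask(q,b,8,32,80); print(m.sum(),*fitm(lambda p,x,y:beaksil(p,x,y,.028),[(q,m)],(.647,-.011),.006))
c=lambda q,b:cv2.resize(q["color"][b[1]:b[3],b[0]:b[2],::-1],(400,300),interpolation=cv2.INTER_CUBIC)
cv2.imwrite("pics/pl1.png",np.vstack([np.hstack([c(p,(180,150,380,300)),c(s,(190,80,390,230))]),np.hstack([c(w,(0,0,512,384))]*2)]))
# copper scene fit again for the plan
hs=cv2.cvtColor(p["color"],cv2.COLOR_RGB2HSV)
o=env.observe(); print(o["q"],o["position"])
# copper grasp: tool -x side = mouth; tilt
m=np.radians(-113.4); C=np.array([.451,.256]); mv=np.array([np.cos(m),np.sin(m)])
G=np.array([*(C-.02*mv),.0386])
for side in(0,1):
  for th in(45,50,55,60):
    R=tilted(-113.4,th); R=R if side==0 else R@np.diag([-1,-1,1.])
    for h in(0,.2):
      x,c_=ik(R,G+.016*R[:,2]+[0,0,h],[o["q"],[20,40,75,0,110,-100],[20,40,75,0,110,50],[20,40,75,-20,110,120]]); print(side,th,h,np.round(x),round(c_,5))
print(G)
```

```text
793.0 [ 0.6439 -0.0115] 0.05162358133669609
363.0 [ 0.6531 -0.0048] 0.212465564738292
[ 10.4481  19.7977  94.2843 -50.2539  48.7711  -5.7934] [0.5609 0.0715 0.216 ]
0 45 0 [  29.   51.   69.  -26.   98. -122.] 0.0
0 45 0.2 [  29.   38.   58.  -29.  119. -133.] 0.0
0 50 0 [  30.   53.   66.  -28.  103. -122.] 0.0
0 50 0.2 [  30.   40.   57.  -33.  122. -134.] 0.0
0 55 0 [  31.   55.   64.  -30.  107. -122.] 0.0
0 55 0.2 [  31.   42.   56.  -36.  125. -135.] 0.0
0 60 0 [  31.   57.   62.  -33.  112. -123.] 0.0
0 60 0.2 [  31.   44.   55.  -40.  128. -137.] 0.0
1 45 0 [ 29.  51.  69. -26.  98.  58.] 0.0
1 45 0.2 [ 29.  38.  58. -29. 119.  47.] 0.0
1 50 0 [ 30.  53.  66. -28. 103.  58.] 0.0
1 50 0.2 [ 30.  40.  57. -33. 122.  46.] 0.0
1 55 0 [ 31.  55.  64. -30. 107.  58.] 0.0
1 55 0.2 [ 31.  42.  56. -36. 125.  45.] 0.0
1 60 0 [ 31.  57.  62. -33. 112.  57.] 0.0
1 60 0.2 [ 31.  44.  55. -40. 128.  43.] 0.0
[0.4589 0.2744 0.0386]
```

View pics/pl1.png

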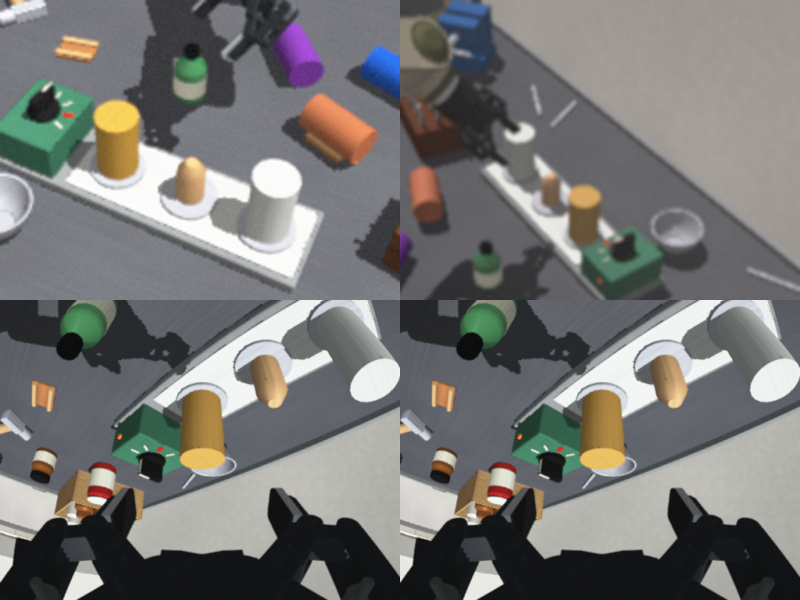

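Placed: the brass beaker stands on peg 1 (scene px (239,220); fit within about 1 mm of the peg fit). The copper pick must clear the punch block, so I check that geometry and the final-pose options by tilt.

Run:
```python
from h import *
np.set_printoptions(precision=3,suppress=True)
p=env.get_image("scene"); o=env.observe()
for uv,z in(((375,280),0),((445,313),0),((383,245),.075),((463,272),.075)): print("block",uv,at_z(p,uv,z))
ms=huemask(p,(325,190,375,235),3,16,90); v,c=fitcyl(p,ms,[.451,.256,np.radians(-113.4)]); print(ms.sum(),v[:2],np.degrees(v[2]),c)
m=np.radians(-113.4); C=np.array([.451,.256]); mv=np.array([np.cos(m),np.sin(m)]); G=np.array([*(C-.02*mv),.0386])
for th in(25,30,35,40):
    R=tilted(-113.4,th); T=G+.016*R[:,2]; print(th,"body pts",[(T-d*R[:,2]).round(3).tolist() for d in(.13,.2,.257)])
    for side in(0,1):
        for phi in(-70,-60,-45,-30,30,45,60,70):
            Rf=tilted(phi+180,-(90-th)); Rf=Rf if side==0 else Rf@np.diag([-1,-1,1.])
            out=[]
            for h in(.098,.24):
                x,c=ik(Rf,np.array([.648,.1014,h])+.016*Rf[:,2],[[5,35,85,-60,40,0],[-10,35,90,60,40,-10],[-10,35,90,60,40,160],[0,40,80,160,40,0]]); out.append((np.round(x),c))
            if max(c for _,c in out)<1e-4: print("  ",side,phi,out[0][0],out[1][0])
```

```text
block (375, 280) [0.617 0.378 0.   ]
block (445, 313) [0.637 0.552 0.   ]
block (383, 245) [0.558 0.369 0.075]
block (463, 272) [0.558 0.562 0.075]
848.0 [0.451 0.256] -114.15143511864729 103.4375
25 body pts [[0.478, 0.319, 0.142], [0.49, 0.346, 0.205], [0.499, 0.368, 0.257]]
   0 -70 [ 18.  49.  75. -70.  75.  31.] [ 18.  39.  69. -67.  81.  15.]
   0 -60 [ 17.  47.  82. -77.  65.  33.] [ 17.  36.  76. -70.  70.  15.]
   0 30 [-16.  39. 108. 114.  45. 124.] [-16.  23. 101.  90.  41. 156.]
   0 45 [-20.  40. 102.  93.  55. 133.] [-20.  26.  95.  79.  57. 158.]
   0 60 [-22.  43.  93.  78.  67. 138.] [-22.  30.  87.  71.  72. 158.]
   0 70 [-22.  45.  87.  70.  75. 140.] [-22.  33.  81.  66.  82. 157.]
   1 -70 [  18.   49.   75.  -70.   75. -149.] [  18.   39.   69.  -67.   81. -165.]
   1 -60 [  17.   47.   82.  -77.   65. -147.] [  17.   36.   76.  -70.   70. -165.]
   1 30 [-16.  39. 108. 114.  45. -56.] [-16.  23. 101.  90.  41. -24.]
   1 45 [-20.  40. 102.  93.  55. -47.] [-20.  26.  95.  79.  57. -22.]
   1 60 [-22.  43.  93.  78.  67. -42.] [-22.  30.  87.  71.  72. -22.]
  
[... 1495 characters left out ...]
0. -32.] [-20.  31.  78.  57.  79. -16.]
40 body pts [[0.488, 0.342, 0.126], [0.506, 0.383, 0.18], [0.52, 0.417, 0.223]]
   0 -70 [ 15.  45.  74. -55.  68.  20.] [ 15.  36.  66. -51.  78.   6.]
   0 -60 [ 14.  42.  80. -60.  59.  18.] [ 14.  33.  72. -52.  69.   1.]
   0 -45 [ 12.  39.  88. -68.  44.  16.] [ 12.  28.  80. -53.  53.  -6.]
   0 -30 [  9.  36.  95. -80.  29.  16.] [  9.  25.  87. -51.  38. -18.]
   1 30 [-13.  34. 101.  84.  32. -24.] [-13.  21.  93.  55.  39.  11.]
   1 45 [-16.  36.  96.  71.  45. -24.] [-16.  24.  88.  56.  55.   0.]
   1 60 [-18.  38.  90.  61.  59. -26.] [-18.  28.  81.  53.  69.  -8.]
   1 70 [-19.  41.  84.  56.  67. -27.] [-19.  30.  76.  51.  78. -12.]
```

```bash
cat >> h.py <<'E'
D=np.diag([-1,-1,1.])
RG=tilted(-113.8,38)@D; GC=np.array([.4591,.2743,.0386])
RF=tilted(33+180,-52)@D
E
python3 - <<'E'
from h import *
o=env.observe(); R1=np.array(o["tool_rot"]); P1=np.array(o["position"])
Pp=GC-.084*RG[:,2]+[0,0,.03]; print(Pp)
path(R1,P1,RG,Pp,o["q"],8)
print("carry"); Pl=GC+.016*RG[:,2]+[0,0,.2]; q,c=ik(RG,Pl,[[29,38,58,-29,119,47]]); path(RG,Pl,RF,np.array([.648,.1014,.25])+.016*RF[:,2],q,12)
E
```

```text
[0.47996957 0.32161766 0.1347929 ]
turn [45.8  5.8 51.5] ang 69 shift [ 22.31  11.99 -10.83]
0.0 [ 10.  20.  94. -50.  49.  -6.] 0.0
0.12 [ 15.  23.  90. -49.  58.   3.] 0.0
0.25 [ 20.  27.  86. -47.  68.  11.] 0.0
0.38 [ 23.  30.  81. -44.  76.  18.] 0.0
0.5 [ 26.  33.  75. -40.  85.  24.] 0.0
0.62 [ 28.  37.  70. -36.  92.  31.] 0.0
0.75 [ 29.  40.  65. -32.  99.  38.] 0.0
0.88 [ 30.  43.  60. -27. 105.  45.] 0.0
1.0 [ 31.  46.  56. -22. 110.  53.] 0.0
carry
turn [-4.5 87.2 36.5] ang 95 shift [-5.72 24.95  2.67]
0.0 [ 28.  36.  60. -25. 114.  48.] 0.0
0.08 [ 25.  33.  62. -21. 108.  49.] 0.0
0.17 [ 22.  30.  64. -18. 101.  50.] 0.0
0.25 [ 18.  28.  67. -14.  94.  50.] 0.0
0.33 [ 15.  25.  70. -10.  88.  50.] 0.0
0.42 [11. 23. 72. -6. 80. 49.] 0.0
0.5 [ 7. 21. 75. -0. 73. 47.] 0.0
0.58 [ 3. 20. 78.  6. 66. 44.] 0.0
0.67 [-1. 19. 81. 13. 60. 40.] 0.0
0.75 [-4. 19. 84. 22. 54. 34.] 0.0
0.83 [-8. 19. 87. 32. 49. 27.] 0.0
0.92 [-11.  20.  90.  45.  45.  17.] 0.0
1.0 [-14.  21.  92.  58.  43.   6.] 0.0
```

Request:
{"op": "move_arm", "data": {"plan": [[5.1,0.6,5.7,2.5,1.3,-1.2,1],[10.2,1.3,11.4,5,2.7,-2.4,1],[15.3,1.9,17.2,7.4,4,-3.6,1],[20.4,2.6,22.9,9.9,5.3,-4.8,1],[25.4,3.2,28.6,12.4,6.7,-6,1]]}}

```text
time_s: 11.2
position: [0.5163, 0.2109, 0.1684]
tool_rot: [[-0.072, 0.994, 0.087], [0.75, 0.112, -0.652], [-0.657, 0.018, -0.754]]
ft_force: [0.1, -0.0, -0.2]
grip_width: 0.0854
gripper_force: 0.0
```

Run:
```python
from h import *
show(RG,GC-.084*RG[:,2]+[0,0,.03])
```

```text
t 11.2 q [ 26.6  35.2  72.9 -38.5  88.3  27.5] pos [0.5163 0.2109 0.1684] turn [20.   2.7 22.7] shift [10.78 -2.43 -5.  ]
```

Request:
{"op": "move_arm", "data": {"plan": [[5,0.7,5.7,2.7,-0.6,-1.2,1],[10,1.4,11.4,5.4,-1.2,-2.5,1],[15,2,17,8,-1.8,-3.7,1],[20,2.7,22.7,10.8,-2.4,-5,1],[20,2.7,22.7,10.8,-2.4,-5,1]]}}

```text
time_s: 11.7
position: [0.4802, 0.3218, 0.1332]
tool_rot: [[0.316, 0.916, -0.247], [0.721, -0.401, -0.565], [-0.617, 0.001, -0.787]]
ft_force: [0.4, -0.2, 1.0]
grip_width: 0.0855
gripper_force: 0.0
```

Run:
```python
from h import *
np.set_printoptions(precision=4,suppress=True)
show(RG,GC-.084*RG[:,2]);show(RG,GC+.016*RG[:,2])
w=wrist()
for uv in((256,150),(256,190),(256,220)): print(cv2.cvtColor(w["color"][uv[1]:uv[1]+1,uv[0]:uv[0]+1],cv2.COLOR_RGB2HSV)[0,0])
m=huemask(w,(170,60,360,384),0,17,70); print(m.sum(),np.argwhere(m).min(0),np.argwhere(m).max(0))
v,c=fitcyl(w,m,[.451,.256,np.radians(-113.8)]); print("copper",v[:2],np.degrees(v[2]),c)
```

```text
t 11.7 q [ 31.3  45.6  55.8 -22.2 109.8  53.2] pos [0.4802 0.3218 0.1332] turn [0.1 0.1 0.1] shift [ 1.73 -0.01  2.25]
t 11.7 q [ 31.3  45.6  55.8 -22.2 109.8  53.2] pos [0.4802 0.3218 0.1332] turn [0.1 0.1 0.1] shift [ 1.75 -0.03 12.25]
[  9 146 131]
[ 10 141 221]
[  8 143 127]
7226.0 [125 220] [243 296]
copper [0.4506 0.2572] -114.6729235842693 181.75
```

Request:
{"op": "move_arm", "data": {"plan": [[0,0,0,1.7,0,2.2,1],[0,0,0,1.7,0,6,1],[0,0,0,1.7,0,10,1],[0,0,0,1.7,0,12.2,1],[0,0,0,1.7,0,12.2,1]]}}

```text
time_s: 12.25
position: [0.4543, 0.2618, 0.0283]
tool_rot: [[0.313, 0.917, -0.247], [0.721, -0.398, -0.567], [-0.618, -0.001, -0.786]]
ft_force: [0.7, -0.1, 0.0]
grip_width: 0.0853
gripper_force: 0.0
```

Request:
{"op": "move_arm", "data": {"plan": [[0,0,0,0,0,0,-1],[0,0,0,0,0,0,-1],[0,0,0,0,0,0,-1],[0,0,0,0,0,0,-1],[0,0,0,0,0,0,-1]], "squeeze": 35}}

```text
time_s: 12.75
position: [0.4557, 0.2659, 0.0318]
tool_rot: [[0.316, 0.918, -0.24], [0.725, -0.397, -0.563], [-0.612, 0.004, -0.791]]
ft_force: [-3.5, 4.2, 5.3]
grip_width: 0.0598
gripper_force: 37.7
```

Run:
```python
from h import *
o=env.observe(); print(np.array(o["tool_rot"]).T@[0,0,21])
show(RF,np.array([.648,.1014,.25])+.016*RF[:,2])
```

```text
[-12.85822713   0.08269915 -16.60298635]
t 12.75 q [ 28.2  47.1  71.9 -22.5  92.   57.2] pos [0.4557 0.2659 0.0318] turn [-4.4 86.9 36.9] shift [-17.77  24.96 -12.47]
```

Gripped at 59.8 mm. Lift 21 cm.

Request:
{"op": "move_arm", "data": {"plan": [[0,0,0,-0.9,0,-1.1,-1],[0,0,0,-3.5,0,-4.6,-1],[0,0,0,-6.6,0,-8.5,-1],[0,0,0,-9.7,0,-12.5,-1],[0,0,0,-12.8,0,-16.6,-1]]}}

```text
time_s: 13.25
position: [0.455, 0.2657, 0.2414]
tool_rot: [[0.317, 0.918, -0.24], [0.724, -0.398, -0.563], [-0.613, 0.004, -0.79]]
ft_force: [1.3, 0.1, -1.7]
grip_width: 0.0592
gripper_force: 38.5
```

Run:
```python
from h import *
o=env.observe(); print(o["grip_width"],o["gripper_force"],o["ft_force"])
show(RF,np.array([.648,.1014,.26])+.016*RF[:,2])
```

```text
0.059232067777765345 38.45681436359882 [ 1.29099994  0.0772354  -1.73130173]
t 13.25 q [ 28.2  34.8  59.  -25.  115.1  46.9] pos [0.455  0.2657 0.2414] turn [-4.3 86.9 36.9] shift [-5.49 24.94  3.29]
```

Request:
{"op": "move_arm", "data": {"plan": [[-0.4,7.2,3.1,-0.5,2.1,0.3,-1],[-0.7,14.5,6.2,-0.9,4.2,0.5,-1],[-1.1,21.7,9.2,-1.4,6.2,0.8,-1],[-1.4,29,12.3,-1.8,8.3,1.1,-1],[-1.8,36.2,15.4,-2.3,10.4,1.4,-1]]}}

```text
time_s: 13.75
position: [0.541, 0.1992, 0.2435]
tool_rot: [[0.606, 0.79, 0.096], [0.795, -0.601, -0.077], [-0.003, 0.123, -0.992]]
ft_force: [-0.3, -0.3, -2.1]
grip_width: 0.0594
gripper_force: 38.4
```

Run:
```python
from h import *
show(RF,np.array([.648,.1014,.26])+.016*RF[:,2])
```

```text
t 13.75 q [10.9 22.5 71.5 -5.5 81.5 48.8] pos [0.541  0.1992 0.2435] turn [-2.4 50.4 21.5] shift [-0.11 14.84  1.17]
```

Request:
{"op": "move_arm", "data": {"plan": [[-0.4,7.4,3.1,0,2.2,0.2,-1],[-0.7,14.7,6.2,0,4.3,0.3,-1],[-1,22,9.3,0,6.5,0.5,-1],[-1.4,29.2,12.4,-0.1,8.6,0.7,-1],[-1.7,36.4,15.5,-0.1,10.7,0.9,-1]]}}

```text
time_s: 14.25
position: [0.6255, 0.133, 0.2475]
tool_rot: [[0.601, 0.61, 0.517], [0.515, -0.79, 0.333], [0.611, 0.066, -0.789]]
ft_force: [0.6, 0.3, -0.4]
grip_width: 0.0595
gripper_force: 38.4
```

Run:
```python
from h import *
show(RF,np.array([.648,.1014,.26])+.016*RF[:,2])
```

```text
t 14.25 q [-8.2 18.2 86.7 32.1 49.4 27.1] pos [0.6255 0.133  0.2475] turn [-0.6 14.1  6. ] shift [0.88 3.99 0.68]
```

Request:
{"op": "move_arm", "data": {"plan": [[-0.3,7,3,0.5,2,0.3,-1],[-0.6,13.4,5.7,0.9,4,0.7,-1],[-0.6,13.4,5.7,0.9,4,0.7,-1],[-0.6,13.4,5.7,0.9,4,0.7,-1]]}}

```text
time_s: 14.65
position: [0.6581, 0.1094, 0.2482]
tool_rot: [[0.526, 0.55, 0.649], [0.35, -0.835, 0.425], [0.776, 0.004, -0.631]]
ft_force: [0.3, 0.4, -2.0]
grip_width: 0.0594
gripper_force: 38.5
```

```bash
cat > loc.py <<'E'
from h import *
np.set_printoptions(precision=4,suppress=True)
def loc(rim):
    o=env.observe(); R=np.array(o["tool_rot"]); P=np.array(o["position"])
    mo=-R[:,0]*np.sin(np.radians(52))+R[:,2]*np.cos(np.radians(52)); print("mouth dir",mo,"grip",P-.016*R[:,2])
    show(RF,P)
    p=env.get_image("scene"); s=env.get_image("side")
    for n,q in(("scene",p),("side",s)):
        a=proj(q,[.648,.1014,rim+.05]).astype(int); m=huemask(q,(a[0]-24,a[1]-34,a[0]+24,a[1]+34),3,13,120)
        print(n,a,m.sum(),*fitm(lambda p,x,y:beaksil(p,x,y,rim),[(q,m)],(.648,.1014),.006))
E
python3 -c "
from loc import *
loc(.187)"
```

```text
mouth dir [-0.0147 -0.014  -0.9998] grip [0.6477 0.1026 0.2583]
t 14.65 q [-13.8  20.4  90.8  55.   43.9   9.8] pos [0.6581 0.1094 0.2482] turn [-0.2  1.1  0.4] shift [0. 0. 0.]
scene [278 190] 1058.0 [0.6506 0.106 ] 0.10231568998109641
side [264 138] 51.0 [0.7394 0.2124] 7.650735294117647
```

```bash
python3 -c "
from h import *
P=np.array(env.observe()['position'])
show(RF,P+[0.0005,-.003,-.08])
x,c=ik(RF,P+[0,-.003,-.155],[env.observe()['q']]);print(np.round(x),c)"
```

```text
t 14.75 q [-13.7  20.3  90.8  55.   43.8   9.7] pos [0.6581 0.1104 0.2487] turn [-0.2  1.1  0.5] shift [-6.29  0.24  4.95]
[-14.  34. 101.  85.  36. -28.] 1.1279823224633196e-26
```

Request:
{"op": "move_arm", "data": {"plan": [[0,1,0.4,-1.2,0.2,1,-1],[0,1,0.4,-2.6,0.2,2,-1],[0,1,0.4,-4,0.2,3.1,-1],[0,1,0.4,-5.4,0.2,4.2,-1],[0,1,0.4,-6.2,0.2,4.9,-1]]}}

```text
time_s: 15.25
position: [0.6583, 0.1086, 0.1682]
tool_rot: [[0.518, 0.548, 0.657], [0.336, -0.837, 0.432], [0.787, -0.003, -0.617]]
ft_force: [0.0, -1.1, -1.0]
grip_width: 0.0595
gripper_force: 38.5
```

```bash
python3 -c "
from loc import *
g=env.observe(); z=(np.array(g['position'])-.016*np.array(g['tool_rot'])[:,2])[2]-.0735; print(z)
loc(z)"
```

```text
0.10454675456784208
mouth dir [-0.0031  0.0014 -1.    ] grip [0.6477 0.1016 0.178 ]
t 15.25 q [-14.2  26.8  97.4  69.9  38.2  -8.9] pos [0.6583 0.1086 0.1682] turn [-0.3  0.1  0. ] shift [0. 0. 0.]
scene [276 214] 910.0 [0.6499 0.1047] 0.09478021978021978
side [264 156] 58.0 [0.7265 0.1993] 6.068965517241379
```

Request:
{"op": "move_arm", "data": {"plan": [[0,0,0,-1.4,0.2,1,-1],[0,0,0,-2.8,0.2,2.1,-1],[0,0,0,-4.2,0.2,3.1,-1],[0,0,0,-5.3,0.2,3.9,-1],[0,0,0,-5.8,0.2,4.4,-1]]}}

```text
time_s: 15.85
position: [0.6588, 0.1059, 0.096]
tool_rot: [[0.517, 0.547, 0.659], [0.335, -0.837, 0.432], [0.788, -0.003, -0.616]]
ft_force: [-0.2, -1.0, -0.9]
grip_width: 0.0595
gripper_force: 38.5
```

Request:
{"op": "move_arm", "data": {"plan": [[0,0,0,-0.1,0,0.1,-1],[0,0,0,-0.2,0,0.15,-1]]}}

```text
time_s: 16.05
position: [0.659, 0.1055, 0.0942]
tool_rot: [[0.517, 0.546, 0.66], [0.334, -0.838, 0.432], [0.788, -0.003, -0.615]]
ft_force: [-0.4, -0.5, -0.7]
grip_width: 0.0598
gripper_force: 38.5
```

Request:
{"op": "move_arm", "data": {"plan": [[0,0,0,-0.1,0,0.1,-1],[0,0,0,-0.2,0,0.15,-1]]}}

```text
time_s: 16.25
position: [0.6589, 0.1055, 0.0919]
tool_rot: [[0.516, 0.546, 0.66], [0.334, -0.838, 0.432], [0.789, -0.003, -0.615]]
ft_force: [-1.5, 2.3, 3.1]
grip_width: 0.0595
gripper_force: 38.5
```

Request:
{"op": "move_arm", "data": {"plan": [[0,0,0,-0.1,0,0.05,-1],[0,0,0,-0.2,0,0.1,-1]]}}

```text
time_s: 16.45
position: [0.6584, 0.1051, 0.0894]
tool_rot: [[0.517, 0.545, 0.66], [0.333, -0.838, 0.432], [0.789, -0.004, -0.615]]
ft_force: [-3.5, 2.2, 9.6]
grip_width: 0.0596
gripper_force: 39.0
```

Request:
{"op": "move_arm", "data": {"plan": [[0,0,0,0,0,0,0.2],[0,0,0,0,0,0,0.6],[0,0,0,0,0,0,1],[0,0,0,0,0,0,1],[0,0,0,0,0,0,1]]}}

```text
time_s: 16.95
position: [0.6582, 0.1048, 0.0884]
tool_rot: [[0.519, 0.545, 0.659], [0.333, -0.839, 0.431], [0.787, -0.004, -0.617]]
ft_force: [0.2, 1.1, 0.7]
grip_width: 0.0851
gripper_force: 0.0
```

Request:
{"op": "move_arm", "data": {"plan": [[0,0,0,0,0,-2,1],[0,0,0,0,0,-6,1],[0,0,0,0,0,-11,1],[0,0,0,1,0,-15,1],[0,0,0,3,0,-18,1]]}}

```text
time_s: 17.45
position: [0.5534, 0.0363, 0.2237]
tool_rot: [[0.521, 0.543, 0.659], [0.332, -0.84, 0.43], [0.786, -0.005, -0.618]]
ft_force: [0.4, 0.1, 0.3]
grip_width: 0.085
gripper_force: 0.0
```

Run:
```python
from h import *
np.set_printoptions(precision=4,suppress=True)
o=env.observe(); print(o["q"],o["position"])
p=env.get_image("scene"); s=env.get_image("side"); w=wrist()
for n,q,(x0,y0),h in(("brass",p,(.645,-.011),(8,32,80)),("copper",p,(.649,.1014),(3,13,110)),("copper side",s,(.649,.1014),(3,16,80))):
    a=proj(q,[x0,y0,.078]).astype(int); m=huemask(q,(a[0]-24,a[1]-34,a[0]+24,a[1]+34),*h)
    print(n,m.sum(),*fitm(lambda p,x,y:beaksil(p,x,y,.028),[(q,m)],(x0,y0),.006))
c=lambda q,b:cv2.resize(q["color"][b[1]:b[3],b[0]:b[2],::-1],(400,300),interpolation=cv2.INTER_CUBIC)
cv2.imwrite("pics/pl2.png",np.vstack([np.hstack([c(p,(180,150,380,300)),c(s,(190,80,390,230))]),np.hstack([c(w,(0,0,512,384)),c(p,(180,180,260,240))])]))
for k,q in(("scene",p),("side",s),("wrist",w)): print(k,[(np.round(d["pixel"],1).tolist(),round(d["conf"],2)) for d in env.tip_of("dial_grip",q)[:2]])
```

```text
[-28.4598  13.5535 107.5692  64.1302  50.2441 -11.2543] [0.5534 0.0363 0.2237]
brass 780.0 [ 0.6414 -0.0097] 0.07427884615384615
copper 779.0 [0.6494 0.1025] 0.1116816431322208
copper side 272.0 [0.655  0.1075] 0.5112591911764706
scene [([203.1, 197.5], 0.61), ([147.3, 167.3], 0.31)]
side [([299.5, 197.2], 0.63), ([277.8, 318.2], 0.27)]
wrist []
```

View pics/pl2.png

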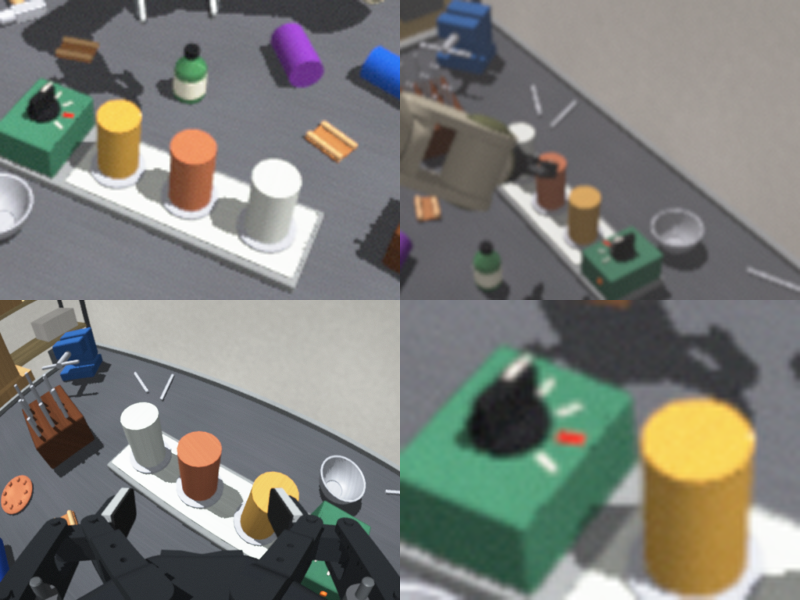

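Both placements look right: copper at scene px (276,238) on peg 2, brass on peg 1, grey undisturbed. The dial is still at 0 with the bar along x, and the red mark is to its +y side. Now go above the dial with the tool down.

Run:
```python
from h import *
o=env.observe()
path(np.array(o["tool_rot"]),np.array(o["position"]),down(178),[.62,-.135,.25],o["q"],10)
```

```text
turn [  64.3  -20.7 -132.5] ang 149 shift [-0.18 18.   -4.9 ]
0.0 [-28.  14. 107.  64.  50. -12.] 0.0
0.1 [-31.  16. 101.  57.  59. -19.] 0.0
0.2 [-32.  19.  95.  50.  68. -27.] 0.0
0.3 [-32.  21.  88.  44.  75. -35.] 0.0
0.4 [-31.  23.  81.  37.  82. -44.] 0.0
0.5 [-30.  26.  74.  31.  88. -53.] 0.0
0.6 [-29.  28.  68.  25.  92. -63.] 0.0
0.7 [-27.  29.  63.  18.  95. -74.] 0.0
0.8 [-25.  30.  60.  12.  97. -86.] 0.0
0.9 [-24.  30.  58.   6.  96. -98.] 0.0
1.0 [ -23.   30.   58.   -0.   92. -111.] 0.0
```

Run:
```python
from h import *
o=env.observe()
path(np.array(o["tool_rot"]),np.array(o["position"]),down(-2),[.62,-.135,.25],o["q"],6)
print(ik(down(-80),np.array([.64,-.135,.097]),[[-25,40,80,0,70,145]]))
```

```text
turn [-16.1 -50.1  32.5] ang 62 shift [-0.18 18.   -4.9 ]
0.0 [-28.  14. 107.  64.  50. -12.] 0.0
0.17 [-27.  14. 101.  49.  50.   9.] 0.0
0.33 [-26.  15.  93.  34.  54.  28.] 0.0
0.5 [-25.  17.  85.  22.  62.  43.] 0.0
0.67 [-24.  21.  77.  13.  71.  54.] 0.0
0.83 [-23.  25.  68.   6.  81.  63.] 0.0
1.0 [-23.  30.  58.   0.  92.  69.] 0.0
(array([-2.23045749e+01,  3.86023704e+01,  6.74203407e+01,  1.74393532e-10,
        7.39772889e+01,  1.47695425e+02]), np.float64(2.310559173469249e-21))
```

Request:
{"op": "move_arm", "data": {"plan": [[-2,-6.3,4.1,0,2.2,-0.6,1],[-4,-12.5,8.1,0,4.5,-1.2,1],[-6,-18.8,12.2,0,6.7,-1.8,1],[-8,-25,16.3,0,9,-2.4,1],[-10.1,-31.3,20.3,-0.1,11.2,-3.1,1]]}}

```text
time_s: 18.25
position: [0.5957, -0.0712, 0.2401]
tool_rot: [[0.922, 0.201, 0.33], [0.165, -0.977, 0.134], [0.349, -0.069, -0.934]]
ft_force: [-1.2, -0.2, -0.6]
grip_width: 0.0856
gripper_force: 0.0
```

Run:
```python
from h import *
show(down(-2),[.62,-.135,.25])
```

```text
t 18.25 q [-24.7  19.3  79.6  16.3  67.3  49.8] pos [ 0.5957 -0.0712  0.2401] turn [ -6.3 -19.9  12.8] shift [ 1.54  6.66 -0.98]
```

Request:
{"op": "move_arm", "data": {"plan": [[-2,-6.3,4.1,0.5,2.2,-0.3,1],[-4,-12.5,8.1,1,4.5,-0.6,1],[-6,-19,12.2,1.5,6.6,-1,1],[-6,-19,12.2,1.5,6.6,-1,1],[-6,-19,12.2,1.5,6.6,-1,1]]}}

```text
time_s: 18.75
position: [0.6196, -0.1328, 0.2487]
tool_rot: [[1.0, -0.018, 0.02], [-0.018, -1.0, 0.01], [0.02, -0.01, -1.0]]
ft_force: [0.5, 0.5, -0.0]
grip_width: 0.0854
gripper_force: 0.0
```

Run:
```python
from h import *
np.set_printoptions(precision=4,suppress=True)
show(down(-2),[.62,-.135,.25])
w=wrist(); s=env.get_image("side"); p=env.get_image("scene")
for d in env.tip_of("dial_grip",w)[:2]: print(d["pixel"],d["conf"],wz(w,d["pixel"],.11))
hsv=cv2.cvtColor(w["color"],cv2.COLOR_RGB2HSV).astype(int)
red=((hsv[:,:,0]<6)|(hsv[:,:,0]>174))&(hsv[:,:,1]>160)&(hsv[:,:,2]>80); n,l,st,ce=cv2.connectedComponentsWithStats(red.astype(np.uint8))
for i in range(1,n):
    if st[i,4]>15: print("red",ce[i],st[i,4],wz(w,ce[i],.08))
g=(hsv[:,:,0]>60)&(hsv[:,:,0]<95)&(hsv[:,:,1]>90); n,l,st,ce=cv2.connectedComponentsWithStats(g.astype(np.uint8)); i=1+np.argmax(st[1:,4]); print("green",st[i])
im=cv2.resize(w["color"][:,:,::-1],None,fx=1.5,fy=1.5)
cv2.imwrite("pics/dial.png",im)
```

```text
t 18.75 q [-23.2  29.5  58.7   1.   91.   67.9] pos [ 0.6196 -0.1328  0.2487] turn [-0.6 -1.1  1. ] shift [ 0.04  0.22 -0.14]
[255.4, 163.2] 0.8 [ 0.6443 -0.1291  0.11  ]
[130.5, 152.7] 0.25 [ 0.6593 -0.0023  0.11  ]
red [428.8113 136.3019] 53 [ 0.6731 -0.3305  0.08  ]
red [460.1527 147.4673] 550 [ 0.6623 -0.3802  0.08  ]
red [225.1842 169.0526] 76 [ 0.6345 -0.0961  0.08  ]
green [ 214  105   90  109 7379]
```

View pics/dial.png

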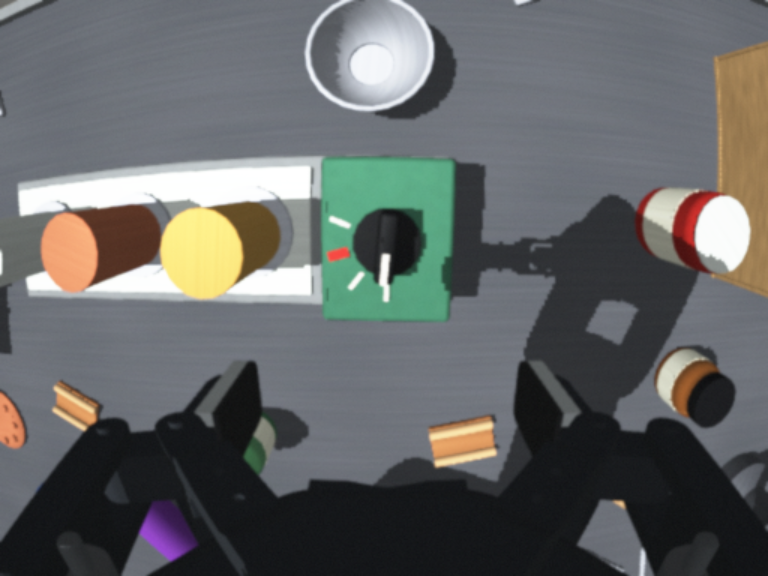

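The view shows the dial centre at px (257,163), bar upright along tool x, pointer toward the front, red mark at (225,169), which is 76° clockwise from the pointer. That agrees with 1.3 rad.

Request:
{"op": "move_arm", "data": {"plan": [[0,0,0,2.3,-0.1,2,1],[0,0,0,2.3,-0.1,6,1],[0,0,0,2.3,-0.1,9,1],[0,0,0,2.3,-0.1,10.5,1],[0,0,0,2.3,-0.1,10.5,1]]}}

```text
time_s: 19.45
position: [0.6432, -0.1316, 0.1445]
tool_rot: [[1.0, -0.02, 0.018], [-0.02, -1.0, 0.009], [0.018, -0.01, -1.0]]
ft_force: [0.5, 0.5, 0.3]
grip_width: 0.0854
gripper_force: 0.0
```

Run:
```python
from h import *
np.set_printoptions(precision=4,suppress=True)
w=wrist()
for d in env.tip_of("dial_grip",w)[:2]: print(d["pixel"],d["conf"],wz(w,d["pixel"],.11))
hsv=cv2.cvtColor(w["color"],cv2.COLOR_RGB2HSV).astype(int)
g=(hsv[:,:,0]>60)&(hsv[:,:,0]<95)&(hsv[:,:,1]>90); m=g.astype(np.uint8); n,l,st,ce=cv2.connectedComponentsWithStats(m); i=1+np.argmax(st[1:,4]); x,y,ww,hh,_=st[i]; print(st[i],wz(w,(x,y+hh/2),.08),wz(w,(x+ww,y+hh/2),.08))
dk=(hsv[y:y+hh,x:x+ww,2]<60).astype(np.uint8); n,l,st,ce=cv2.connectedComponentsWithStats(dk); i=1+np.argmax(st[1:,4]); print("black",st[i],ce[i]+[x,y],wz(w,ce[i]+[x,y],.095))
show(down(-2),[.643,-.131,.097])
```

```text
[257.2, 225.3] 0.58 [ 0.6426 -0.1306  0.11  ]
[  195   128   131   152 14500] [ 0.6489 -0.0844  0.08  ] [ 0.6472 -0.1811  0.08  ]
black [  31   52   67   81 3417] [258.8326 213.12  ] [ 0.6459 -0.1316  0.095 ]
t 19.55 q [-22.2  35.7  64.    0.9  79.1  68.8] pos [ 0.6446 -0.1322  0.1477] turn [-0.4 -1.3  0.8] shift [-0.28 -0.08  5.07]
```

Request:
{"op": "move_arm", "data": {"plan": [[0,-1.2,0,-0.1,-0.1,2,1],[0,-1.2,0,-0.1,-0.1,4,1],[0,-1.2,0,-0.1,-0.1,5,1],[0,-1.2,0,-0.1,-0.1,5,1]]}}

```text
time_s: 19.95
position: [0.6441, -0.1307, 0.0953]
tool_rot: [[1.0, -0.02, -0.001], [-0.02, -1.0, 0.009], [-0.002, -0.009, -1.0]]
ft_force: [-0.4, -0.4, -1.1]
grip_width: 0.0855
gripper_force: 0.0
```

Request:
{"op": "move_arm", "data": {"plan": [[0,0,0,0,0,0,0],[0,0,0,0,0,0,-0.7],[0,0,0,0,0,0,-1],[0,0,0,0,0,0,-1],[0,0,0,0,0,0,-1]], "squeeze": 20}}

```text
time_s: 20.45
position: [0.6448, -0.131, 0.097]
tool_rot: [[1.0, -0.021, 0.002], [-0.021, -1.0, 0.007], [0.001, -0.007, -1.0]]
ft_force: [-1.2, 0.7, 3.8]
grip_width: 0.0125
gripper_force: 21.3
```

Request:
{"op": "move_arm", "data": {"plan": [[0,0,0,0,0,0,-1],[0,0,0,0,0,0,-1]]}}

```text
time_s: 20.65
position: [0.6448, -0.131, 0.097]
tool_rot: [[1.0, -0.021, 0.002], [-0.021, -1.0, 0.007], [0.001, -0.007, -1.0]]
ft_force: [-1.5, 0.9, 3.1]
grip_width: 0.0124
gripper_force: 24.9
```

Request:
{"op": "move_arm", "data": {"plan": [[0,0,8,0,0,0,-1],[0,0,16,0,0,0,-1],[0,0,24,0,0,0,-1],[0,0,32,0,0,0,-1],[0,0,40,0,0,0,-1]]}}

```text
time_s: 21.15
position: [0.6445, -0.1315, 0.097]
tool_rot: [[0.749, -0.663, 0.001], [-0.663, -0.749, 0.006], [-0.004, -0.005, -1.0]]
ft_force: [-2.7, -2.2, 2.5]
grip_width: 0.0124
gripper_force: 23.5
```

Request:
{"op": "move_arm", "data": {"plan": [[0,0,8,0,0,0,-1],[0,0,16,0,0,0,-1],[0,0,24,0,0,0,-1],[0,0,32,0,0,0,-1],[0,0,35,0,0,0,-1]]}}

```text
time_s: 21.65
position: [0.6441, -0.1318, 0.0969]
tool_rot: [[0.234, -0.972, -0.0], [-0.972, -0.234, 0.006], [-0.006, -0.001, -1.0]]
ft_force: [-4.6, -3.0, 3.4]
grip_width: 0.0126
gripper_force: 23.6
```

Request:
{"op": "move_arm", "data": {"plan": [[0,0,0,0,0,0,-1],[0,0,0,0,0,0,-1]]}}

```text
time_s: 21.85
position: [0.6441, -0.1318, 0.097]
tool_rot: [[0.239, -0.971, 0.0], [-0.971, -0.239, 0.006], [-0.006, -0.001, -1.0]]
ft_force: [-3.9, -3.5, 4.9]
grip_width: 0.0123
gripper_force: 23.6
```

Request:
{"op": "move_arm", "data": {"plan": [[0,0,0,0,0,0,-0.4],[0,0,0,0,0,0,0.2],[0,0,0,0,0,0,0.4],[0,0,0,0,0,0,0.4]]}}

```text
time_s: 22.25
position: [0.6447, -0.1308, 0.0965]
tool_rot: [[0.239, -0.971, 0.001], [-0.971, -0.239, 0.008], [-0.007, -0.003, -1.0]]
ft_force: [0.6, -0.8, 0.3]
grip_width: 0.0597
gripper_force: 0.0
```

Request:
{"op": "move_arm", "data": {"plan": [[0,0,0,0,0,-2,0.4],[0,0,0,0,0,-5,0.4],[0,0,0,0,0,-9,0.4],[0,0,0,0,0,-14,0.4],[0,0,0,0,0,-14,0.4]]}}

```text
time_s: 22.75
position: [0.6464, -0.1325, 0.2442]
tool_rot: [[0.239, -0.971, 0.014], [-0.971, -0.239, 0.003], [0.001, -0.014, -1.0]]
ft_force: [0.1, -0.1, 0.7]
grip_width: 0.0599
gripper_force: 0.0
```

Run:
```python
from h import *
np.set_printoptions(precision=4,suppress=True)
o=env.observe(); print(o["time_s"],o["position"],o["grip_width"])
w=wrist(); hsv=cv2.cvtColor(w["color"],cv2.COLOR_RGB2HSV).astype(int)
c=proj(w,[.6435,-.1313,.1]).astype(int); print("dial px",c)
# white pointer on the bar: bright low-saturation pixels within 28 mm of the axis (at bar-top height)
pts=[wz(w,(u,v),.119)[:2]-[.6435,-.1313] for v in range(c[1]-45,c[1]+45) for u in range(c[0]-45,c[0]+45) if 0<=v<384 and hsv[v,u,1]<60 and hsv[v,u,2]>170]
pts=np.array([q for q in pts if np.hypot(*q)<.026]); m=pts.mean(0); print(len(pts),m,"dial rad",np.arctan2(m[1],-m[0]))
hit=np.array([wz(w,(u,v),.119)[:2]-[.6435,-.1313] for v in range(c[1]-45,c[1]+45) for u in range(c[0]-45,c[0]+45) if 0<=v<384 and hsv[v,u,2]<45]); hit=hit[np.hypot(*hit.T)<.03]; print("dark centroid",hit.mean(0))
p=env.get_image("scene")
for n,(x0,y0),h in(("brass",(.645,-.011),(8,32,80)),("copper",(.649,.1014),(3,13,110))):
    a=proj(p,[x0,y0,.078]).astype(int); mm=huemask(p,(a[0]-24,a[1]-34,a[0]+24,a[1]+34),*h); print(n,*fitm(lambda p,x,y:beaksil(p,x,y,.028),[(p,mm)],(x0,y0),.006))
```

```text
22.75 [ 0.6464 -0.1325  0.2442] 0.05991251546380263
dial px [261 186]
212 [-0.0045  0.0128] dial rad 1.230536218304306
dark centroid [ 0.0002 -0.0162]
brass [ 0.6431 -0.0118] 0.052429667519181586
copper [0.6494 0.1025] 0.1088348271446863
```

```bash
python3 -c "
from rig import env
print(env.close_job())"
```

```text
the job is handed in; nothing more can be done
None
```

I set the copper and brass beakers upside down on the two free pegs, turned the dial to the red mark at about 1.3 rad, and handed the job in at about 23 s; the judge returned no verdict.

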